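# Assemble the sweets display base and bed its trim seam

## Task

Put up the display: push each loose square post (two or three are there) down onto a stub of its own on the wooden base, any stub, turned so that it goes fully home and the stub's spring button pops out through the post's hole. Only then take the seam tool from its stand and run its tip slowly and steadily (below about 6 cm a second), in contact, along the whole seam between the brass beads, from the end with the round dot to the other end. Finally put the tool back in its stand, upright with its flange resting on the block, and leave the jar, the tin and the tape roll where they are.

Things in the scene. Friction and masses are not known exactly. Their poses are not given: they have to be found in the camera images.
- stub_1 (a point): Foot of the left (+y of the base) stub, on its axis, at the level of the plate's top face. The stub is a solid upright square bar, 27 mm wide and 26 mm high, with a round tapered nose on top (to 36 mm above this point). Axes as the base: z up, the spring button on the stub's -x face.
- button_1 (a joint): Spring button of stub_1: 9 mm wide, sloped on top, 9 to 21 mm above the stub's foot, sticking 5.5 mm out of its -x face. Value 0 = fully out, up to 0.007 = pushed in; about 1 N to start, 2 N when pushed in 4 mm. It springs back out by itself. A post without its hole over the button holds it in at about 0.004.
- stub_2 (a point): Foot of the middle stub, on its axis, at the level of the plate's top face. The stub is a solid upright square bar, 27 mm wide and 26 mm high, with a round tapered nose on top (to 36 mm above this point). Axes as the base: z up, the spring button on the stub's -x face.
- button_2 (a joint): Spring button of stub_2: 9 mm wide, sloped on top, 9 to 21 mm above the stub's foot, sticking 5.5 mm out of its -x face. Value 0 = fully out, up to 0.007 = pushed in; about 1 N to start, 2 N when pushed in 4 mm. It springs back out by itself. A post without its hole over the button holds it in at about 0.004.
- stub_3 (a point): Foot of the right (-y of the base) stub, on its axis, at the level of the plate's top face. The stub is a solid upright square bar, 27 mm wide and 26 mm high, with a round tapered nose on top (to 36 mm above this point). Axes as the base: z up, the spring button on the stub's -x face.
- button_3 (a joint): Spring button of stub_3: 9 mm wide, sloped on top, 9 to 21 mm above the stub's foot, sticking 5.5 mm out of its -x face. Value 0 = fully out, up to 0.007 = pushed in; about 1 N to start, 2 N when pushed in 4 mm. It springs back out by itself. A post without its hole over the button holds it in at about 0.004.
- post_1_mid (a point): Centre (half-way up and in the middle) of a loose post: plain aluminium square tube, 36 mm outside, 30 mm inside, 95 mm long, with a flat 54 mm square foot flange 6 mm high, 0.12 kg, open at both ends, standing upright on the table. z up; the 14 mm wide, 17 mm high hole is in its -x wall, 7 to 24 mm above its foot. The three possible posts are alike; may be absent (None).
- post_2_mid (a point): Centre (half-way up and in the middle) of a loose post: plain aluminium square tube, 36 mm outside, 30 mm inside, 95 mm long, with a flat 54 mm square foot flange 6 mm high, 0.12 kg, open at both ends, standing upright on the table. z up; the 14 mm wide, 17 mm high hole is in its -x wall, 7 to 24 mm above its foot. The three possible posts are alike; may be absent (None).
- post_3_mid (a point): Centre (half-way up and in the middle) of a loose post: plain aluminium square tube, 36 mm outside, 30 mm inside, 95 mm long, with a flat 54 mm square foot flange 6 mm high, 0.12 kg, open at both ends, standing upright on the table. z up; the 14 mm wide, 17 mm high hole is in its -x wall, 7 to 24 mm above its foot. The three possible posts are alike; may be absent (None).
- base: Fixed display base: light wood plate 124 mm (x) by 240 mm (y) by 20 mm high; origin at the centre of its underside. Three stubs stand in a row along y behind (+x); in front of them the seam, a thin dark line between two low brass beads (2.5 mm high, 13 mm free width between them), runs from the left end, marked by a dark round dot, to the right end in three straight pieces, bending at (x,y) = (-48,48) and (-48,-48) mm of the base frame.
- seam_0 (a point): Point 0 of 7 evenly spaced (about 36 mm) along the seam's middle, at the plate's top face : the start, at the round dot, left end (base frame -22, 100 mm).
- seam_1 (a point): Point 1 of 7 evenly spaced (about 36 mm) along the seam's middle, at the plate's top face.
- seam_2 (a point): Point 2 of 7 evenly spaced (about 36 mm) along the seam's middle, at the plate's top face.
- seam_3 (a point): Point 3 of 7 evenly spaced (about 36 mm) along the seam's middle, at the plate's top face.
- seam_4 (a point): Point 4 of 7 evenly spaced (about 36 mm) along the seam's middle, at the plate's top face.
- seam_5 (a point): Point 5 of 7 evenly spaced (about 36 mm) along the seam's middle, at the plate's top face.
- seam_6 (a point): Point 6 of 7 evenly spaced (about 36 mm) along the seam's middle, at the plate's top face : the finish, right end (base frame -22, -100 mm).
- stand: Fixed tool stand: wooden block 80 x 80 x 60 mm high with a 27 mm square hole straight down through it; origin at the centre of its underside.
- tool: Loose seam tool, 160 mm long, 0.12 kg, upright in its stand. Origin at the very tip, z up the handle. Round polished tip 8 mm across (friction about 0.2), 20 mm round shank, a 38 mm square flange 50 to 56 mm above the tip, then a 24 mm square dark wood handle to 160 mm (faces along x and y). In the stand the flange rests on the block, tip 10 mm above the table. Pressed hard, it can pivot in the grip.
- tool_grip (a point): A point on the axis of the tool's handle, 130 mm above its tip: a good place to grasp. Same axes as the tool.
- jar: Bystander: sweet jar 70 x 70 x 90 mm, origin at its foot. Leave alone.
- tin: Bystander: small red mint tin 62 x 94 x 24 mm, origin at its underside. Leave alone.
- tape: Bystander: roll of tape lying flat, 73 mm across, 18 mm high, origin at its underside. Leave alone. Beyond it stands the fixed round riser with the bears: a disc of 0.3 m radius about x 0.89, y 0.03, from 0.24 m above the table upward; keep the hand and arm clear of its edge.
There are look-alikes about, which are no part of the job. What is shaped like the part that bears post_2_mid but pink is not meant.

How it is judged:
By the outcome, as a careful person would: the job done as asked, in the order asked, and still so for the second after the job is handed in, with the robot touching nothing.
Of post_1, post_2, post_3 only 2 to 3 are there at a start; the rules pass over those that are not, and their reading is None.
At some moment in a run one of post_1, post_2, post_3 may be knocked a few centimetres aside while the robot is not near it.
It also fails if it takes over 200 s, if anything falls off the work surface, if the arm or the gripper's body presses on something with over 40 N, if the wrist force passes 120 N, or if a joint passes its speed limit or range.

## Robot

A 6-joint arm with a two-finger parallel gripper is mounted at the origin on a cart in front of the work surface, level with it; the furniture and walls round the work are solid. World frame = base frame: x ahead of the robot, y to its left, z up, the work surface at z = 0. Lengths are in m, angles in rad, forces in N, time in s.
With the tool pointing down it reaches from about 0.35 to 0.775 m from the base axis. Payload 5.5 kg.
Tool frame: the origin (TCP) lies on the mounting face of the last link; the fingertips stand 173 mm ahead of it and the grasp point (between the pads) lies 155 mm ahead of it (ctrl.hold_point_z is the distance from the TCP to the grasp point, in m); z points along the fingers, y is the line along which they close (so a half turn about z gives the same grasp; the last joint's range is limited). The gripper opens to 85 mm and grips with 20 to 120 N. Pads are 22 mm wide; open, the fingers measure 114 mm over their backs; the gripper's body (76 mm by 85 mm) begins 54 mm behind the grasp point. The pads swing forward as they close: fully open they stand 13 mm farther back than shut.
Start: joints at [-1.288, 0.313, 0.046, 1.304, 0, 1.431], TCP at [0.236, -0.524, 0.405] pointing down, gripper open.
Joint ranges: [-2.76, 2.76], [-0.86, 1.69], [-1.03, 1.26], [-2.2, 2.34], [-1.47, 1.5], [-3.14, 3.14]. Speed limits (rad/s): [2.57, 2.57, 3.14, 3.14, 3.14, 3.14].

## Interface

Orientations are given as a unit quaternion [w, x, y, z].
In Python, from bench import ctrl, eyes, workorder gives the robot as it stands.
- The arm moves only by the tool apply_moves, never from a script. Its argument "rows" is a list of rows, each an object with "travel": the shift along the world's x, y, z in m, a list of three; "turn": the turn about the world's z in degrees. In form: [{"travel": [tx, ty, tz], "turn": turn}, ...]. A call has 1 to 8 rows; each row is the pose to reach, as a shift and turn from the pose commanded when the call began; what a row does not reach only later rows make up. A row lasts 1/12 s, in which the tool goes at most 41.7 mm and 7.16 degrees, less where a joint would pass 70% of its speed; a pose out of reach is approached as far as the arm can. A call with a gripper value outside its range is refused whole. "jaw" is the opening, from -1 (shut) to 1 (fully open), set as the call begins (left out, the last holds). The fingers move at their own pace and stop on an object; "force" is the grip in N (left out, the last holds). Time passes only in rows, so rows that repeat a pose let the fingers close. It gives the time, the measured TCP pose, the force, the opening and the grip force at its end, in the units of the state.
- ctrl.get_state(): the state, without advancing time (a new reading comes with each control period).
- eyes.snapshot(name): name is "scene" or "top" or "wrist"; returns the picture (420x560x3 uint8, red, green, blue); there is no depth.
- eyes.get_calibration(name): a dict with "camera_matrix" (3x3 intrinsics, pixels), "k1" (the pictures are not rectified: a ray, as slopes to the right and down, at radius r is drawn at 1 + k1 r^2 times it, then the intrinsics apply), "position" and "rotation" of the camera in the world. Camera axes: x right, y down, z forward; pixel columns grow to the right and rows downward; lengths in m; the calibration is good to about 2 mm. A picture is of the moment at which its call begins: read the wrist's pose just before it. get_calibration takes no time and is no camera call; for the wrist camera it gives the pose at the moment of the call.
- workorder.finish_job(): hands the job in; it is judged then, once.
Trained networks look in the newest picture that a camera, given by its name, has taken for a name from the list of things; names that differ only in an ending like _2 or _b are one class to them, and where a whole thing is asked for, a point or a joint stands for the part that bears it (a point fixed in the world has none). Each returns a list of dicts, best first, with "score" (0 to 1); they miss things now and then, are a little off and sometimes report something else, mostly with a low value. They report only what shows in the picture. A call takes as long as a camera call. They do not tell look-alikes from the thing itself.
- eyes.spot_in(query, camera): "rect" ([left, top, right, bottom] in pixels, round what is visible of it).
- eyes.cut_out(query, camera): "mask" (420x560 bool, what is visible of it) and "rect" ([left, top, right, bottom] in pixels, round what is visible of it).
- eyes.tip_of(query, camera): "pixel" ([column, row] in pixels: a listed point, or the origin of a listed thing).
The state is a dict: "time": time; "q": joint angles; "joint_velocities": joint speeds; "joint_torque": joint torques, N m; "ee_pos": TCP position; "tcp_rot": TCP orientation; "wrist_force": force on the tool from outside, world axes, zero at the start; "ft_torque": the same for the moment, N m; "opening": finger opening in m; "finger_force": force on a finger pad.
Only numpy, scipy, OpenCV 4.12 (cv2) and the standard library are available. Lean on these libraries where they do the work, as an engineer would, in place of code of your own. Each camera call takes 0.05 s, during which the arm holds its last target. There are 200 camera calls.

## Working session

There is one attempt and no reset: what is moved stays moved. The work goes in short steps, Python scripts to look and compute and a tool call to move; the robot and the scene stay as the last step left them, time stands still between calls to the robot, and variables do not carry over. Pictures are saved under pics/ and viewed, at most 14 in all, crops included, and the job is handed in when it is done.

Besides the shell and the picture viewer there is one more tool, called after "Emit:" as name(argument=value, ...), one argument or row to a line, values as JSON. apply_moves: Moves the arm, as the interface text tells. Its arguments: {"type":"object","properties":{"rows":{"type":"array"},"jaw":{"type":"number"},"force":{"type":"number"}},"required":["rows"]}

```bash
mkdir -p pics && cat > h.py <<'E'
import numpy as np, cv2, json
from bench import ctrl, eyes, workorder
def snap(n,f=None):
    c=eyes.get_calibration(n); im=eyes.snapshot(n)
    if f: cv2.imwrite('pics/'+f,im[:,:,::-1])
    return c,im
def ray(c,px):
    K=np.array(c["camera_matrix"],float); k=c["k1"]
    d=np.array([(px[0]-K[0,2])/K[0,0],(px[1]-K[1,2])/K[1,1]]); u=d.copy()
    for _ in range(20): u=d/(1+k*(u@u))
    R=np.array(c["rotation"],float); R=R if R.shape==(3,3) else None
    return np.array(c["position"],float), R@np.array([u[0],u[1],1.])
def at_z(c,px,z):
    p,d=ray(c,px); return p+d*(z-p[2])/d[2]
def proj(c,P):
    K=np.array(c["camera_matrix"],float); R=np.array(c["rotation"],float)
    q=R.T@(np.array(P,float)-np.array(c["position"])); u=q[:2]/q[2]; u=u*(1+c["k1"]*(u@u))
    return np.array([K[0,0]*u[0]+K[0,2],K[1,1]*u[1]+K[1,2]])
E
python3 - <<'E'
from h import *
s=ctrl.get_state(); print({k:np.round(v,3).tolist() for k,v in s.items()})
for n in ("scene","top"):
    c,im=snap(n,n+"0.png"); print(n,np.round(c["position"],3),c["k1"],np.round(c["rotation"],3).tolist(),c["camera_matrix"])
    for q in ("post_1_mid","stub_1","seam_0","seam_6","tool_grip","stand","base","tool","button_1"):
        print(q,[(np.round(d["pixel"]).tolist(),round(d["score"],2)) for d in eyes.tip_of(q,n)[:5]])
E
```

```text
{'time': 0.0, 'q': [-1.288, 0.314, 0.045, 1.304, 0.0, 1.431], 'joint_velocities': [-0.001, 0.0, -0.0, 0.001, 0.001, -0.001], 'joint_torque': [-0.0, -48.063, 29.853, 0.02, -0.0, -0.0], 'ee_pos': [0.236, -0.524, 0.404], 'tcp_rot': [-0.001, 0.978, 0.21, -0.0], 'wrist_force': [-0.064, -0.628, -0.747], 'ft_torque': [0.022, -0.02, -0.009], 'finger_force': 0.0, 'opening': 0.085}
scene [-0.017  0.588  0.806] -0.15092146935768003 [0.144, -0.311, 0.849, -0.403] [[471.19275451   0.         284.69864   ]
 [  0.         471.19275451 207.37500282]
 [  0.           0.           1.        ]]
post_1_mid [([278.0, 294.0], 0.71)]
stub_1 [([314.0, 225.0], 0.93), ([300.0, 250.0], 0.84), ([327.0, 212.0], 0.75)]
seam_0 [([314.0, 266.0], 0.95), ([352.0, 234.0], 0.93), ([350.0, 224.0], 0.77), ([334.0, 250.0], 0.76), ([326.0, 258.0], 0.68)]
seam_6 [([314.0, 266.0], 0.95), ([352.0, 234.0], 0.93), ([350.0, 224.0], 0.77), ([334.0, 250.0], 0.76), ([326.0, 258.0], 0.68)]
tool_grip [([391.0, 151.0], 0.42)]
stand [([384.0, 193.0], 0.54)]
base [([324.0, 240.0], 0.73)]
tool []Traceback (most recent call last):
  File "<stdin>", line 6, in <module>
ValueError: it knows: base, jar, post_1_mid, post_2_mid, post_3_mid, seam, stand, stub, tape, tin, tool, tool_grip
```

```bash
python3 - <<'E'
s=open('h.py').read()
s=s.replace('import numpy as np, cv2, json','import numpy as np, cv2\nfrom scipy.spatial.transform import Rotation\ndef rot(q): return Rotation.from_quat([q[1],q[2],q[3],q[0]]).as_matrix()')
s=s.replace('R=np.array(c["rotation"],float); R=R if R.shape==(3,3) else None','R=rot(c["rotation"])').replace('R=np.array(c["rotation"],float)','R=rot(c["rotation"])')
open('h.py','w').write(s)
E
python3 - <<'E'
from h import *
H=dict(post_1_mid=.0475,stub_1=.02,seam_0=.02,tool_grip=.14,stand=0,base=0,tape=0,tin=0,jar=0)
for n in ("scene","top"):
    c,im=snap(n,n+"0.png")
    for q,z in H.items():
        for d in eyes.tip_of(q,n)[:8]: print(n,q,np.round(d["pixel"]).tolist(),round(d["score"],2),np.round(at_z(c,d["pixel"],z),3)[:2])
E
```

```text
scene post_1_mid [282.0, 296.0] 0.71 [0.394 0.103]
scene post_1_mid [347.0, 242.0] 0.68 [ 0.382 -0.119]
scene stub_1 [313.0, 230.0] 0.96 [ 0.487 -0.128]
scene stub_1 [299.0, 251.0] 0.8 [ 0.467 -0.046]
scene stub_1 [329.0, 211.0] 0.73 [ 0.501 -0.213]
scene seam_0 [354.0, 219.0] 0.88 [ 0.432 -0.227]
scene seam_0 [314.0, 263.0] 0.87 [ 0.416 -0.039]
scene seam_0 [352.0, 224.0] 0.81 [ 0.426 -0.208]
scene seam_0 [328.0, 259.0] 0.78 [ 0.398 -0.07 ]
scene seam_0 [347.0, 242.0] 0.75 [ 0.397 -0.145]
scene seam_0 [352.0, 231.0] 0.74 [ 0.41  -0.186]
scene seam_0 [334.0, 249.0] 0.72 [ 0.406 -0.105]
scene tool_grip [392.0, 151.0] 0.51 [ 0.439 -0.4  ]
scene stand [383.0, 190.0] 0.89 [ 0.451 -0.412]
scene base [323.0, 242.0] 0.8 [ 0.453 -0.125]
scene base [322.0, 188.0] 0.41 [ 0.589 -0.301]
scene tape [191.0, 283.0] 0.78 [0.601 0.179]
scene tape [323.0, 187.0] 0.33 [ 0.589 -0.309]
scene tin [281.0, 210.0] 0.62 [ 0.615 -0.154]
scene jar [324.0, 187.0] 0.55 [ 0.587 -0.309]
top post_1_mid [212.0, 246.0] 0.71 [0.394 0.109]
top stub_1 [314.0, 207.0] 0.94 [ 0.485 -0.13 ]
top stub_1 [347.0, 203.0] 0.9 [ 0.493 -0.206]
top stub_1 [279.0, 216.0] 0.77 [ 0.466 -0.046]
top seam_0 [303.0, 244.0] 0.94 [ 0.4 -0.1]
top seam_0 [333.0, 242.0] 0.94 [ 0.402 -0.17 ]
top seam_0 [347.0, 232.0] 0.91 [ 0.424 -0.204]
top seam_0 [273.0, 236.0] 0.87 [ 0.418 -0.031]
top seam_0 [358.0, 224.0] 0.81 [ 0.444 -0.232]
top seam_0 [320.0, 242.0] 0.8 [ 0.403 -0.14 ]
top seam_0 [289.0, 244.0] 0.78 [ 0.398 -0.068]
top tool_grip [440.0, 213.0] 0.63 [ 0.448 -0.392]
top tool_grip [274.0, 235.0] 0.3 [ 0.407 -0.036]
top stand [427.0, 221.0] 0.72 [ 0.449 -0.402]
top stand [278.0, 215.0] 0.53 [ 0.47  -0.042]
top base [317.0, 220.0] 0.95 [ 0.458 -0.135]
top tape [182.0, 166.0] 0.87 [0.597 0.192]
top tin [320.0, 158.0] 0.95 [ 0.609 -0.147]
top jar [382.0, 166.0] 0.98 [ 0.588 -0.299]
```

View pics/scene0.png

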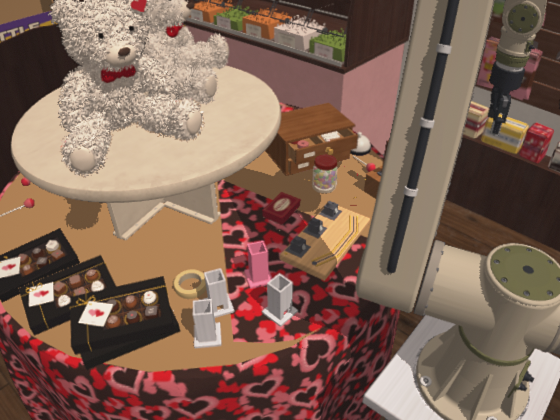

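View pics/top0.png

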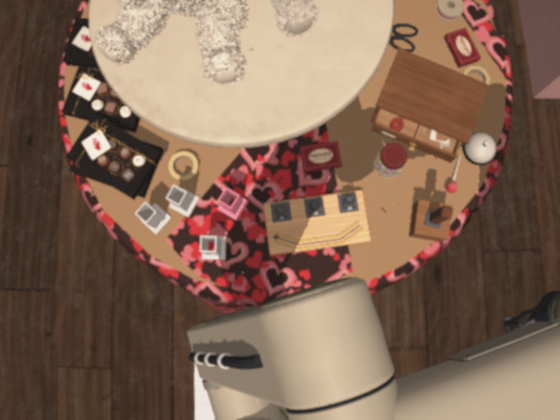

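```bash
python3 - <<'E'
import cv2,numpy as np
a=cv2.imread('pics/scene0.png')[235:355,165:305]; b=cv2.imread('pics/top0.png')[180:270,130:255]
a=cv2.resize(a,(420,360),interpolation=3); b=cv2.resize(b,(375,270),interpolation=3); b=cv2.copyMakeBorder(b,0,90,0,0,0)
cv2.imwrite('pics/crop0.png',np.hstack([a,b]))
E
```

```text
(no output)
```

View pics/crop0.png

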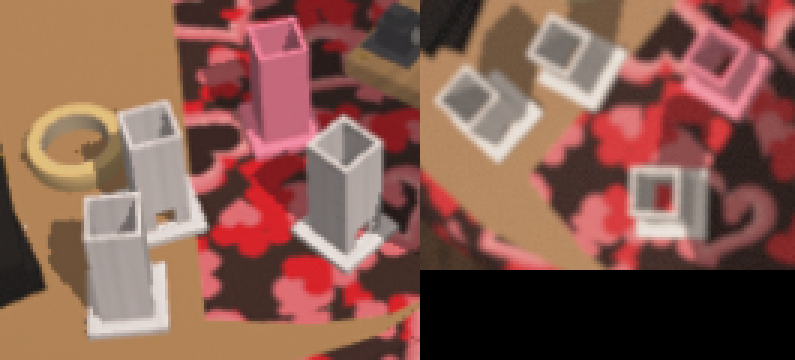

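```bash
python3 - <<'E'
from h import *
c=eyes.get_calibration("wrist"); s=ctrl.get_state()
R=rot(s["tcp_rot"]);print(R.round(3)); Rc=rot(c["rotation"])
print("cam in tcp",(R.T@(np.array(c["position"])-s["ee_pos"])).round(4),(R.T@Rc).round(3),c["camera_matrix"],c["k1"])
c,im=snap("top")
for px in ([182,200],[152,216],[212,246],[231,200]): print(px,at_z(c,px,.085).round(3))
for d in eyes.cut_out("post_1_mid","top"): print(d["rect"],d["score"])
E
```

```text
[[ 0.912  0.41   0.   ]
 [ 0.41  -0.912 -0.   ]
 [-0.     0.    -1.   ]]
cam in tcp [ 0.0778 -0.0001  0.031 ] [[ 0.    -0.953 -0.303]
 [ 1.    -0.     0.001]
 [-0.001 -0.303  0.953]] [[289.47088908   0.         281.55622718]
 [  0.         289.47088908 211.2462046 ]
 [  0.           0.           1.        ]] -0.05515117343959089
[182, 200] [0.495 0.172 0.085]
[152, 216] [0.459 0.24  0.085]
[212, 246] [0.39  0.103 0.085]
[231, 200] [0.493 0.061 0.085]
[197.9, 235.7, 225.8, 259.2] 0.66
[410.6, 199.0, 448.1, 240.5] 0.61
```

Crop shows three grey posts: A (hole visible, facing the scene camera), C (hole on its -x face), and B (hole hidden). The pink one at scene (258,262) is the decoy. I'll move the wrist camera to look at B.

Emit:
apply_moves(
  rows=[
    {"travel":[0.027,0.039,-0.003],"turn":7},
    {"travel":[0.027,0.078,-0.003],"turn":14},
    {"travel":[0.04,0.117,-0.005],"turn":21},
    {"travel":[0.054,0.156,-0.006],"turn":28},
    {"travel":[0.067,0.195,-0.008],"turn":35},
    {"travel":[0.08,0.234,-0.01],"turn":42},
    {"travel":[0.094,0.273,-0.01],"turn":49},
    {"travel":[0.107,0.312,-0.012],"turn":56},
  ],
)

```text
time: 2.22
ee_pos: [0.343, -0.2106, 0.3931]
tcp_rot: [0.001, 0.763, 0.646, 0.0]
wrist_force: [1.3, 0.0, -0.5]
opening: 0.0855
finger_force: 0.0
```

Emit:
apply_moves(
  rows=[
    {"travel":[0.013,0.039,-0.002],"turn":7},
    {"travel":[0.027,0.078,-0.003],"turn":14},
    {"travel":[0.04,0.117,-0.005],"turn":21},
    {"travel":[0.054,0.156,-0.006],"turn":28},
    {"travel":[0.067,0.195,-0.008],"turn":35},
    {"travel":[0.08,0.234,-0.01],"turn":42},
    {"travel":[0.094,0.273,-0.01],"turn":49},
    {"travel":[0.107,0.312,-0.012],"turn":56},
  ],
)

```text
time: 2.88
ee_pos: [0.4502, 0.1019, 0.3812]
tcp_rot: [0.001, 0.37, 0.929, 0.0]
wrist_force: [1.2, -1.2, -0.3]
opening: 0.0854
finger_force: 0.0
```

Emit:
apply_moves(
  rows=[
    {"travel":[0,0,0],"turn":7},
    {"travel":[0,0,0],"turn":14},
    {"travel":[0,0,0],"turn":21},
    {"travel":[0,0,0],"turn":28},
    {"travel":[0,0,0],"turn":35},
    {"travel":[0,0,0],"turn":42},
    {"travel":[0,0,0],"turn":49},
    {"travel":[0,0,0],"turn":56},
  ],
)

```text
time: 3.55
ee_pos: [0.4499, 0.0997, 0.3808]
tcp_rot: [0.0, -0.11, 0.994, 0.0]
wrist_force: [-0.9, 0.0, -0.4]
opening: 0.0856
finger_force: 0.0
```

Emit:
apply_moves(
  rows=[
    {"travel":[0,0,0],"turn":7},
    {"travel":[0,0,0],"turn":14},
    {"travel":[0,0,0],"turn":21},
    {"travel":[0,0,0],"turn":28},
    {"travel":[0,0,0],"turn":35},
    {"travel":[0,0,0],"turn":42},
    {"travel":[0,0,0],"turn":48},
    {"travel":[0,0,0],"turn":48},
  ],
)

```text
time: 4.22
ee_pos: [0.4499, 0.0996, 0.3808]
tcp_rot: [0.0, -0.503, 0.864, -0.0]
wrist_force: [0.2, 0.7, -0.3]
opening: 0.0856
finger_force: 0.0
```

```bash
python3 - <<'E'
from h import *
s=ctrl.get_state(); print(s["time"],np.round(s["ee_pos"],3),rot(s["tcp_rot"])[:,0].round(3))
c,im=snap("wrist","w1.png")
for d in eyes.tip_of("post_1_mid","wrist"): print(np.round(d["pixel"]),round(d["score"],2),at_z(c,d["pixel"],.0475).round(3))
E
```

```text
4.2167 [0.45  0.1   0.381] [-0.494 -0.869 -0.   ]
[335. 181.] 0.88 [0.393 0.115 0.047]
[330. 305.] 0.44 [0.467 0.25  0.047]
[143.  17.] 0.26 [ 0.477 -0.114  0.047]
```

View pics/w1.png

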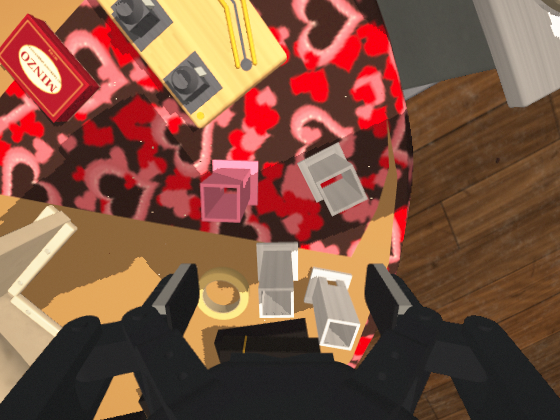

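The wrist view shows A at (277,280), B at (332,305), C at (338,180), pink at (232,190). I'll zoom in on the posts.

```bash
python3 - <<'E'
import cv2
a=cv2.imread('pics/w1.png')[130:360,240:390]
cv2.imwrite('pics/crop1.png',cv2.resize(a,None,fx=2.6,fy=2.6,interpolation=3))
E
```

```text
(no output)
```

View pics/crop1.png

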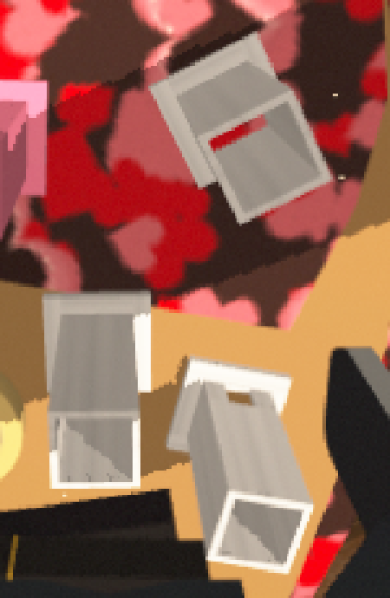

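B's hole shows on its upper (camera-facing) side at crop (240,398). Now I'll measure rim corners for centres and yaws.

```bash
cat >> h.py <<'E'
def quad(c,pts,z):
    W=np.array([at_z(c,p,z)[:2] for p in pts]); e=np.roll(W,-1,0)-W
    print("centre",W.mean(0).round(4),"sides",(np.linalg.norm(e,axis=1)*1e3).round(1),"edge deg",np.degrees(np.arctan2(e[:,1],e[:,0])).round(1))
E
python3 - <<'E'
from h import *
c=eyes.get_calibration("wrist"); f=lambda L:[(x/2.6+240,y/2.6+130) for x,y in L]
for n,L in dict(A=[(53,413),(139,413),(140,487),(54,488)],B=[(230,494),(313,509),(293,573),(208,559)],C=[(199,136),(290,94),(331,180),(240,223)]).items():
    print(n); quad(c,f(L),.095)
# base: plate detection
g=[(d["pixel"],d["score"]) for d in eyes.tip_of("stub_1","wrist")]
for p,s in g: print(np.round(p),round(s,2),at_z(c,p,.02).round(3))
E
```

```text
A
centre [0.5058 0.1871] sides [33.5 34.7 34.9 35.2] edge deg [ 150.1   61.5  -29.1 -120.7]
B
centre [0.4672 0.2572] sides [35.7 33.9 37.7 34.1] edge deg [ 137.3   50.8  -42.2 -132.6]
C
centre [0.395  0.1135] sides [33.8 34.6 35.2 35.4] edge deg [175.7  88.9  -3.  -93.3]
[192.  83.] 0.75 [ 0.475 -0.048  0.02 ]
[144.  18.] 0.73 [ 0.482 -0.126  0.02 ]
```

Emit:
apply_moves(
  rows=[
    {"travel":[0.0,-0.027,0],"turn":7},
    {"travel":[0.0,-0.054,0],"turn":14},
    {"travel":[0,-0.08,0],"turn":21},
    {"travel":[0,-0.107,0],"turn":28},
    {"travel":[0,-0.135,0],"turn":35},
    {"travel":[0,-0.16,0],"turn":40},
    {"travel":[0,-0.16,0],"turn":40},
    {"travel":[0,-0.16,0],"turn":40},
  ],
)

```text
time: 5.03
ee_pos: [0.4499, -0.0614, 0.3807]
tcp_rot: [-0.0, 0.765, -0.643, -0.0]
wrist_force: [-0.4, 0.9, 0.2]
opening: 0.0854
finger_force: 0.0
```

```bash
python3 - <<'E'
from h import *
s=ctrl.get_state(); print(s["time"],np.round(s["ee_pos"],3),rot(s["tcp_rot"])[:,0].round(3))
c,im=snap("wrist","w2.png")
for q,z in (("stub_1",.02),("seam_0",.02),("base",0),("tool_grip",.14),("stand",0)):
  for d in eyes.tip_of(q,"wrist"): print(q,np.round(d["pixel"]),round(d["score"],2),at_z(c,d["pixel"],z).round(4))
E
```

```text
5.0333 [ 0.45  -0.061  0.381] [ 0.172 -0.985 -0.   ]
stub_1 [261.  44.] 0.84 [ 0.4969 -0.2086  0.02  ]
stub_1 [258. 124.] 0.64 [ 0.4878 -0.1295  0.02  ]
stub_1 [254. 193.] 0.56 [ 0.4818 -0.0513  0.02  ]
seam_0 [334. 132.] 0.94 [ 0.4042 -0.135   0.02  ]
seam_0 [332.  61.] 0.88 [ 0.4222 -0.2051  0.02  ]
seam_0 [321.  29.] 0.87 [ 0.4399 -0.2327  0.02  ]
seam_0 [319. 187.] 0.71 [ 0.407  -0.0708  0.02  ]
seam_0 [308. 215.] 0.68 [ 0.414  -0.0357  0.02  ]
seam_0 [340.  96.] 0.64 [ 0.4063 -0.1723  0.02  ]
seam_0 [332. 163.] 0.58 [ 0.3989 -0.101   0.02  ]
base [293. 128.] 0.73 [ 0.4484 -0.1313  0.    ]
base [262. 124.] 0.44 [ 0.4855 -0.1294  0.    ]
tool_grip [258. 195.] 0.41 [ 0.4716 -0.0816  0.14  ]
```

View pics/w2.png

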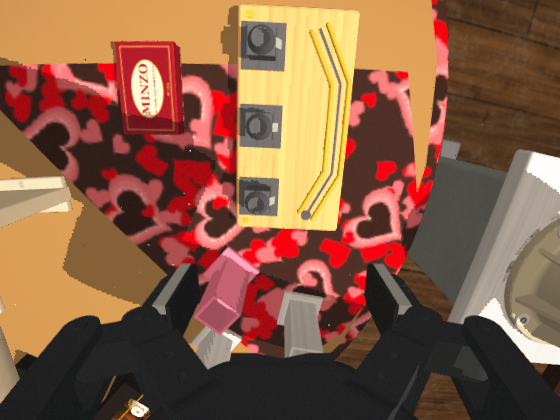

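The base's four top corners are at (239,6), (359,12), (338,231), (237,225). The dot is at (306,215) and the stubs are at (261,44), (259,125), (259,195). I'll fit the base pose.

```bash
python3 - <<'E'
from h import *
c=eyes.get_calibration("wrist")
im=cv2.imread('pics/w2.png')
# refine plate corners by colour mask polygon
hsv=cv2.cvtColor(im,cv2.COLOR_BGR2HSV)
quad(c,[(239,6),(359,12),(338,231),(237,225)],.02)
B=[(62,-120),(-62,-120),(-62,120),(62,120)]; P=[(239,6),(359,12),(338,231),(237,225)]
sp=[np.array([-22,100]),np.array([-48,48]),np.array([-48,-48]),np.array([-22,-100])]
L=np.r_[0,np.cumsum([np.linalg.norm(sp[i+1]-sp[i]) for i in range(3)])]
t=np.linspace(0,L[-1],7); S=np.c_[np.interp(t,L,[p[0] for p in sp]),np.interp(t,L,[p[1] for p in sp])]
print(S.round(1).tolist())
SW=np.array([[.414,-.0357],[.407,-.0708],[.3989,-.101],[.4042,-.135],[.4063,-.1723],[.4222,-.2051],[.4399,-.2327]])
CW=np.array([at_z(c,p,.02)[:2] for p in P])
def fit(b,w):
    b=np.array(b)/1e3; bc,wc=b.mean(0),w.mean(0); U,_,V=np.linalg.svd((b-bc).T@(w-wc)); R=(U@V).T
    return np.degrees(np.arctan2(R[1,0],R[0,0])),wc-R@bc,R
for n,b,w in (("corners",B,CW),("seam",S,SW)):
    a,t0,R=fit(b,w); print(n,a.round(2),t0.round(4),"res mm",((w-(np.array(b)/1e3@R.T+t0))*1e3).round(1).tolist())
    for p in ((.4969,-.2086),(.4878,-.1295),(.4818,-.0513)): print("stub in base",((np.array(p)-t0)@R*1e3).round(1))
E
```

```text
centre [ 0.45   -0.1291] sides [120.7 236.1 123.5 233.3] edge deg [-172.    98.1    6.7  -82.5]
[[-22.0, 100.0], [-37.8, 68.4], [-48.0, 35.4], [-48.0, 0.0], [-48.0, -35.4], [-37.8, -68.4], [-22.0, -100.0]]
corners 7.69 [ 0.45   -0.1291] res mm [[-1.8, 2.7], [1.5, 2.6], [0.3, -1.5], [0.0, -3.8]]
stub in base [ 35.9 -85.1]
stub in base [37.4 -5.4]
stub in base [41.9 72.9]
seam 7.01 [ 0.4506 -0.1315] res mm [[-2.6, -0.8], [2.3, -2.5], [0.3, 1.2], [1.2, 2.3], [-1.0, 0.2], [0.8, -1.1], [-1.1, 0.7]]
stub in base [ 36.6 -82.2]
stub in base [37.2 -2.6]
stub in base [40.8 75.8]
```

Emit:
apply_moves(
  rows=[
    {"travel":[-0.011,0.035,0],"turn":-3},
    {"travel":[-0.022,0.07,0],"turn":-6},
    {"travel":[-0.033,0.105,0],"turn":-9},
    {"travel":[-0.044,0.14,-0.01],"turn":-12},
    {"travel":[-0.055,0.175,-0.03],"turn":-13},
    {"travel":[-0.055,0.175,-0.05],"turn":-13},
    {"travel":[-0.055,0.175,-0.05],"turn":-13},
    {"travel":[-0.055,0.175,-0.05],"turn":-13},
  ],
)

```text
time: 6.0
ee_pos: [0.3942, 0.1154, 0.3304]
tcp_rot: [-0.001, -0.691, 0.723, 0.001]
wrist_force: [0.4, 0.3, 0.2]
opening: 0.085
finger_force: 0.0
```

```bash
cat >> h.py <<'E'
def posts(c):
    """rim fit of grey posts in newest wrist picture: masks, min-area rect of rim not attempted; prints mids"""
    for d in eyes.tip_of("post_1_mid","wrist"): print("mid",np.round(d["pixel"]),round(d["score"],2),at_z(c,d["pixel"],.0475).round(4))
def st():
    s=ctrl.get_state(); x=rot(s["tcp_rot"])[:,0]
    print("t",round(s["time"],2),np.round(s["ee_pos"],4),"head",round(np.degrees(np.arctan2(x[1],x[0])),2),"F",np.round(s["wrist_force"],1),"open",round(s["opening"],4)); return s
E
python3 - <<'E'
from h import *
st(); c,im=snap("wrist","w3.png"); posts(c)
r=proj(c,[.395,.1135,.095]); print(r)
x,y=r.astype(int); cv2.imwrite("pics/w3c.png",cv2.resize(im[max(0,y-90):y+90,max(0,x-110):x+110,::-1],None,fx=3.4,fy=3.3,interpolation=3)); print(max(0,x-110),max(0,y-90))
E
```

```text
t 6.0 [0.3942 0.1154 0.3304] head -92.65 F [0.4 0.3 0.2] open 0.085
mid [279. 206.] 0.78 [0.396  0.1126 0.0475]
[280.07386448 224.87584273]
170 134
```

View pics/w3c.png

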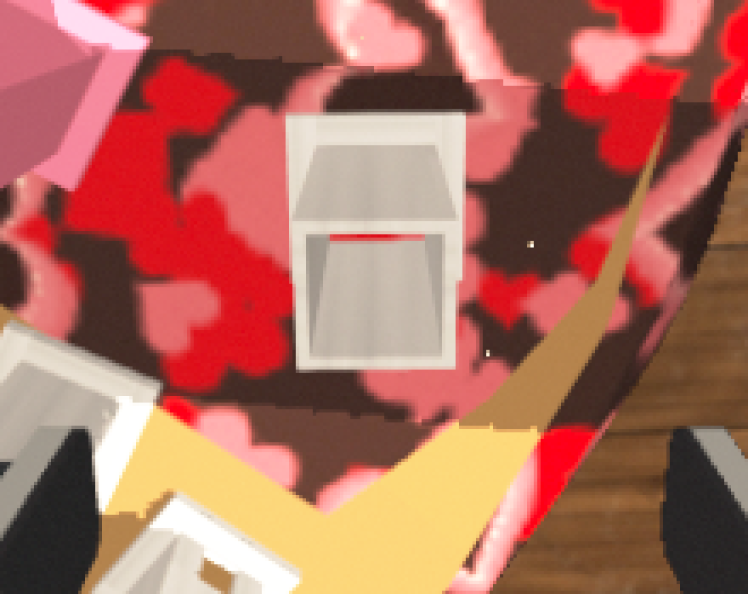

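Emit:
apply_moves(
  rows=[
    {"travel":[0.0,-0.0025,-0.03]},
    {"travel":[0.0,-0.0025,-0.06]},
    {"travel":[0.0,-0.0025,-0.09]},
    {"travel":[0.0,-0.0025,-0.1]},
    {"travel":[0.0,-0.0025,-0.1]},
  ],
)

```text
validation failed for argument at $.ro...
```

Emit:
apply_moves(
  rows=[
    {"travel":[0,0,0]},
    {"travel":[0,0,0]},
    {"travel":[0,0,0]},
    {"travel":[0,0,0]},
    {"travel":[0,0,0]},
    {"travel":[0,0,0]},
    {"travel":[0,0,0]},
    {"travel":[0,0,0]},
  ],
  jaw=-1,
  force=60,
)

```text
validation failed for argument at $.ro...
```

Emit:
apply_moves(
  rows=[
    {"travel":[0,0,0.02]},
    {"travel":[0,0,0.05]},
    {"travel":[0,0,0.09]},
    {"travel":[0,0,0.1]},
    {"travel":[0,0,0.1]},
  ],
)

```text
validation failed for argument at $.ro...
```

```bash
python3 - <<'E'
from h import *
st(); c,im=snap("wrist","w4.png"); snap("scene","s4.png")
a=im[120:340,170:400,::-1]; b=cv2.imread('pics/s4.png')[150:340,180:380]
h=lambda i:cv2.resize(i,(int(i.shape[1]*380/i.shape[0]),380),interpolation=3)
cv2.imwrite('pics/c4.png',np.hstack([h(a),h(b)]))
E
```

```text
t 6.1 [0.3956 0.1143 0.3317] head -92.81 F [ 0.9 -0.1 -0.4] open 0.0854
```

View pics/c4.png

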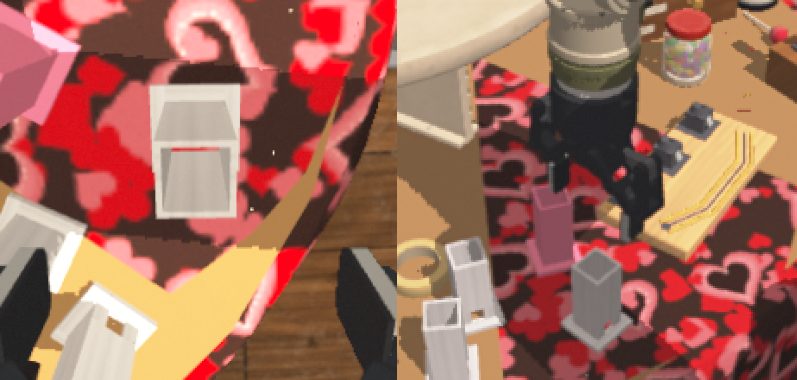

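Emit:
apply_moves(
  rows=[
    {"travel":[0.0,-0.001,-0.03],"turn":0},
    {"travel":[0.0,-0.001,-0.06],"turn":0},
    {"travel":[0.0,-0.001,-0.09],"turn":0},
    {"travel":[0.0,-0.001,-0.1],"turn":0},
    {"travel":[0.0,-0.001,-0.1],"turn":0},
  ],
)

```text
time: 6.62
ee_pos: [0.3943, 0.1126, 0.2289]
tcp_rot: [-0.002, -0.689, 0.725, 0.001]
wrist_force: [-0.2, 0.4, 0.9]
opening: 0.0853
finger_force: 0.0
```

Emit:
apply_moves(
  rows=[
    {"travel":[0,0,0],"turn":0},
    {"travel":[0,0,0],"turn":0},
    {"travel":[0,0,0],"turn":0},
    {"travel":[0,0,0],"turn":0},
    {"travel":[0,0,0],"turn":0},
    {"travel":[0,0,0],"turn":0},
    {"travel":[0,0,0],"turn":0},
    {"travel":[0,0,0],"turn":0},
  ],
  jaw=-1,
  force=60,
)

```text
time: 7.28
ee_pos: [0.3957, 0.1136, 0.232]
tcp_rot: [0.001, -0.69, 0.724, -0.001]
wrist_force: [-1.1, -0.7, 5.7]
opening: 0.0354
finger_force: 59.4
```

Emit:
apply_moves(
  rows=[
    {"travel":[0,0,0.02],"turn":0},
    {"travel":[0,0,0.05],"turn":0},
    {"travel":[0,0,0.09],"turn":0},
    {"travel":[0,0,0.1],"turn":0},
    {"travel":[0,0,0.1],"turn":0},
  ],
)

```text
time: 7.7
ee_pos: [0.3963, 0.1138, 0.3342]
tcp_rot: [0.003, -0.69, 0.724, -0.002]
wrist_force: [-0.3, 1.0, -1.3]
opening: 0.0355
finger_force: 60.6
```

Emit:
apply_moves(
  rows=[
    {"travel":[0.0,0.0,0.03],"turn":2},
    {"travel":[0.013,-0.035,0.03],"turn":4},
    {"travel":[0.027,-0.07,0.03],"turn":6},
    {"travel":[0.04,-0.105,0.03],"turn":8},
    {"travel":[0.053,-0.14,0.03],"turn":10},
    {"travel":[0.067,-0.175,0.03],"turn":10.4},
    {"travel":[0.08,-0.21,0.03],"turn":10.4},
    {"travel":[0.092,-0.24,0.03],"turn":10.4},
  ],
)

```text
time: 8.37
ee_pos: [0.4869, -0.1285, 0.359]
tcp_rot: [0.0, 0.752, -0.659, -0.001]
wrist_force: [0.4, 0.4, -1.5]
opening: 0.0355
finger_force: 61.0
```

Emit:
apply_moves(
  rows=[
    {"travel":[0,0,0],"turn":0},
    {"travel":[0,0,0],"turn":0},
    {"travel":[0,0,0],"turn":0},
  ],
)

```text
time: 8.62
ee_pos: [0.4862, -0.1261, 0.3592]
tcp_rot: [0.0, 0.752, -0.659, -0.002]
wrist_force: [-0.1, -0.3, -1.3]
opening: 0.0355
finger_force: 61.0
```

```bash
python3 - <<'E'
from h import *
s=st(); c,im=snap("wrist","w5.png"); snap("scene","s5.png"); snap("top","t5.png")
r=proj(c,[.497,-.205,.02]); print(r, at_z(c,r,.02))
print(proj(eyes.get_calibration("scene"),[.487,-.126,.125]))
a=im[0:300,120:400,::-1]; b=cv2.imread('pics/s5.png'); u,v=proj(eyes.get_calibration("scene"),[.487,-.126,.16]).astype(int); b=b[v-60:v+60,u-50:u+50]
h=lambda i:cv2.resize(i,(int(i.shape[1]*420/i.shape[0]),420),interpolation=3)
cv2.imwrite('pics/c5.png',np.hstack([h(a),h(b)]))
for d in eyes.tip_of("stub_1","wrist"): print(np.round(d["pixel"]),round(d["score"],2),at_z(c,d["pixel"],.02).round(4))
E
```

```text
t 8.62 [ 0.4862 -0.1261  0.3592] head -82.41 F [-0.1 -0.3 -1.3] open 0.0355
[280.63333419 116.82518998] [ 0.497 -0.205  0.02 ]
[314.7534346  196.91501627]
[281. 191.] 0.72 [ 0.4862 -0.128   0.02  ]
[288. 113.] 0.69 [ 0.4898 -0.21    0.02  ]
[328. 272.] 0.25 [ 0.4175 -0.0364  0.02  ]
```

View pics/c5.png

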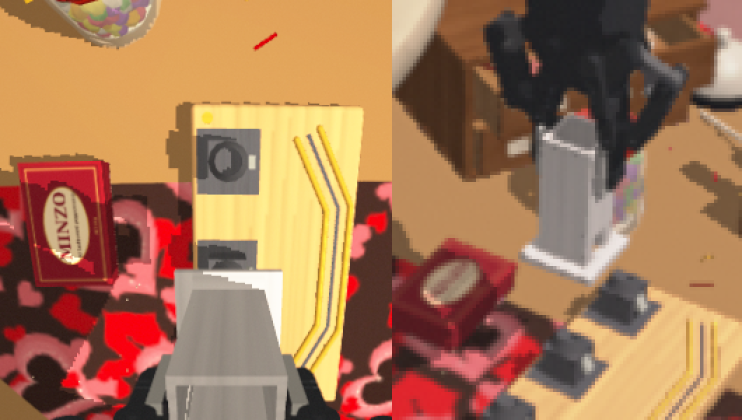

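Wrist crop: the stub_3 foot plate spans (197–260, 128–194), the nose is near (228,158), and the held post's flange top edge is at row 270, columns 178–282. The scene crop shows the hole on the right (-x) face. I'll compute the relative offset.

```bash
python3 - <<'E'
from h import *
c=eyes.get_calibration("wrist"); im=cv2.imread("pics/w5.png"); g=cv2.cvtColor(im,6)
# dark foot plate of stub_3
roi=g[80:150,245:320]; m=(roi<120).astype(np.uint8)
n,l,stt,cen=cv2.connectedComponentsWithStats(m); k=1+stt[1:,4].argmax(); cn,_=cv2.findContours((l==k).astype(np.uint8),0,2)
r=cv2.minAreaRect(cn[0]); print("plate",r); box=cv2.boxPoints(r)+[245,80]; quad(c,box,.022)
print(at_z(c,(282.9,112.9),.056),at_z(c,(282.9,112.9),.05))
f=lambda x,y:(x/1.4+120,y/1.4)
# flange far edge
for z in (.1285,.1345): print("flange edge",[at_z(c,f(*p),z).round(4) for p in ((178,270),(282,270))])
print("wood corners",[at_z(c,f(*p),.02).round(4) for p in ((194,104),(363,106))])
np.set_printoptions(linewidth=250); print(g[84:150:2,255:312:2])
E
```

```text
plate ((34.0, 35.0), (46.0, 38.0), 90.0)
centre [ 0.5001 -0.2057] sides [37.8 44.8 39.3 44.8] edge deg [-172.3   98.6    7.7  -83.4]
[ 0.49659161 -0.2078549   0.056     ] [ 0.4965804  -0.20799076  0.05      ]
flange edge [array([ 0.5146, -0.1488,  0.1285]), array([ 0.462 , -0.156 ,  0.1285])]
flange edge [array([ 0.5141, -0.1504,  0.1345]), array([ 0.4631, -0.1573,  0.1345])]
wood corners [array([ 0.5253, -0.2418,  0.02  ]), array([ 0.4066, -0.2574,  0.02  ])]
[[105 164 221 229 228 215 215 215 215 224 226 225 230 230 230 228 224 215 219 226 229 226 225 225 220 223 225 226 227]
 [105 164 220 229 227 217 216 217 220 223 225 225 229 230 229 228 223 216 220 226 227 226 225 224 220 223 225 226 227]
 [107 159 220 229 227 226 223 207 223 223 225 225 229 230 230 228 223 215 220 226 227 227 226 224 219 224 225 227 228]
 [106 161 219 229 226 227 229 228 224 222 224 224 229 229 229 228 224 215 220 226 227 226 226 225 219 223 226 227 227]
 [106 159 219 121 120 119 121 124 120 120 121 121 117 118 122 121 119 123 119 121 121 117 123 123 123 159 226 227 228]
 [105 158 217 120 119 119 123 122 121 12
[... 2592 characters left out ...]
156 151 147 152 119 122 119 119 118 113 118 119 118 120 123 119 119 118 117 123 121 122 228 230 232 228]
 [110 131 199 226 226 222 225 228 227 225 222 223 227 228 229 228 222 219 222 225 226 223 224 221 224 228 230 232 227]
 [104 128 197 226 226 221 226 228 227 225 221 223 226 229 230 228 221 218 221 225 225 224 225 221 225 229 231 232 228]
 [ 79 123 197 226 226 222 226 227 227 224 221 224 226 228 229 228 220 218 221 224 225 223 224 221 226 229 232 232 227]
 [ 51 119 196 226 225 220 225 228 227 223 221 223 226 228 230 228 220 218 222 224 225 224 225 222 226 229 231 232 227]
 [ 34 118 195 225 226 222 226 228 227 223 222 223 226 228 229 228 220 219 221 224 226 223 224 221 226 229 231 232 227]]
```

Emit:
apply_moves(
  rows=[
    {"travel":[0.005,-0.035,0],"turn":0},
    {"travel":[0.0105,-0.07,-0.02],"turn":0},
    {"travel":[0.0105,-0.081,-0.05],"turn":0},
    {"travel":[0.0105,-0.081,-0.06],"turn":0},
    {"travel":[0.0105,-0.081,-0.065],"turn":0},
    {"travel":[0.0105,-0.081,-0.07],"turn":0},
    {"travel":[0.0105,-0.081,-0.075],"turn":0},
    {"travel":[0.0105,-0.081,-0.075],"turn":0},
  ],
)

```text
time: 9.48
ee_pos: [0.4975, -0.2064, 0.2859]
tcp_rot: [-0.0, 0.753, -0.658, 0.0]
wrist_force: [0.1, -0.1, -2.0]
opening: 0.0356
finger_force: 60.8
```

Emit:
apply_moves(
  rows=[
    {"travel":[0,0,-0.004],"turn":0},
    {"travel":[0,0,-0.008],"turn":0},
    {"travel":[0,0,-0.008],"turn":0},
  ],
)

```text
time: 9.73
ee_pos: [0.4976, -0.207, 0.2778]
tcp_rot: [-0.0, 0.753, -0.658, 0.0]
wrist_force: [0.5, 1.1, -1.8]
opening: 0.0352
finger_force: 61.2
```

Emit:
apply_moves(
  rows=[
    {"travel":[0,0,-0.003],"turn":0},
    {"travel":[0,0,-0.006],"turn":0},
    {"travel":[0,0,-0.006],"turn":0},
  ],
)

```text
time: 9.98
ee_pos: [0.4972, -0.207, 0.2714]
tcp_rot: [-0.0, 0.753, -0.658, -0.001]
wrist_force: [-0.2, 1.8, -0.9]
opening: 0.035
finger_force: 62.2
```

Emit:
apply_moves(
  rows=[
    {"travel":[0,0,-0.003],"turn":0},
    {"travel":[0,0,-0.006],"turn":0},
    {"travel":[0,0,-0.006],"turn":0},
  ],
)

```text
time: 10.23
ee_pos: [0.4971, -0.207, 0.2651]
tcp_rot: [-0.0, 0.753, -0.658, -0.001]
wrist_force: [-1.0, 3.5, 0.2]
opening: 0.0354
finger_force: 62.2
```

Emit:
apply_moves(
  rows=[
    {"travel":[0,0.0005,-0.003],"turn":0},
    {"travel":[0,0.0005,-0.006],"turn":0},
    {"travel":[0,0.0005,-0.009],"turn":0},
    {"travel":[0,0.0005,-0.012],"turn":0},
    {"travel":[0,0.0005,-0.013],"turn":0},
    {"travel":[0,0.0005,-0.013],"turn":0},
  ],
)

```text
time: 10.73
ee_pos: [0.4972, -0.2068, 0.2522]
tcp_rot: [0.0, 0.753, -0.659, -0.001]
wrist_force: [-2.2, 2.6, -1.1]
opening: 0.0356
finger_force: 62.2
```

```bash
python3 - <<'E'
from h import *
st()
E
```

```text
t 10.73 [ 0.4972 -0.2068  0.2522] head -82.38 F [-2.2  2.6 -1.1] open 0.0356
```

Emit:
apply_moves(
  rows=[
    {"travel":[0,0,-0.001],"turn":0},
    {"travel":[0,0,-0.002],"turn":0},
    {"travel":[0,0,-0.003],"turn":0},
    {"travel":[0,0,-0.003],"turn":0},
  ],
)

```text
time: 11.07
ee_pos: [0.497, -0.2067, 0.252]
tcp_rot: [0.0, 0.753, -0.659, 0.0]
wrist_force: [-9.1, 6.9, 20.2]
opening: 0.0354
finger_force: 64.5
```

Emit:
apply_moves(
  rows=[
    {"travel":[0,0,0.003],"turn":0},
    {"travel":[0,0,0.003],"turn":0},
    {"travel":[0,0,0.003],"turn":0},
    {"travel":[0,0,0.003],"turn":0},
    {"travel":[0,0,0.02],"turn":0},
    {"travel":[0,0,0.05],"turn":0},
    {"travel":[0,0,0.08],"turn":0},
    {"travel":[0,0,0.11],"turn":0},
  ],
  jaw=1,
)

```text
time: 11.73
ee_pos: [0.4974, -0.207, 0.3602]
tcp_rot: [0.0, 0.753, -0.659, -0.0]
wrist_force: [0.9, 0.0, 1.0]
opening: 0.0852
finger_force: 0.0
```

```bash
python3 - <<'E'
from h import *
st(); c,im=snap("wrist","w6.png")
r=proj(c,[.4968,-.2068,.115]); print(r)
for d in eyes.tip_of("post_1_mid","wrist"): print(np.round(d["pixel"]),round(d["score"],2),at_z(c,d["pixel"],.0675).round(4))
E
```

```text
t 11.73 [ 0.4974 -0.207   0.3602] head -82.38 F [0.9 0.  1. ] open 0.0852
[282.3646365 222.9005527]
[283. 207.] 0.93 [ 0.4961 -0.206   0.0675]
[358.   6.] 0.75 [ 0.4586 -0.379   0.0675]
```

Emit:
apply_moves(
  rows=[
    {"travel":[-0.002,0.038,0],"turn":5},
    {"travel":[-0.005,0.077,0],"turn":10},
    {"travel":[-0.007,0.116,0],"turn":15},
    {"travel":[-0.01,0.154,0],"turn":20},
    {"travel":[-0.012,0.193,0],"turn":25},
    {"travel":[-0.015,0.232,0],"turn":30},
    {"travel":[-0.017,0.27,0],"turn":35},
    {"travel":[-0.02,0.308,0],"turn":40},
  ],
)

```text
time: 12.5
ee_pos: [0.4772, 0.1028, 0.3589]
tcp_rot: [0.0, 0.933, -0.36, -0.0]
wrist_force: [0.9, -0.2, -0.4]
opening: 0.0853
finger_force: 0.0
```

Emit:
apply_moves(
  rows=[
    {"travel":[-0.002,0.038,0],"turn":0.5},
    {"travel":[-0.005,0.077,0],"turn":0.5},
    {"travel":[-0.007,0.116,-0.01],"turn":0.5},
    {"travel":[-0.01,0.145,-0.025],"turn":0.5},
    {"travel":[-0.01,0.155,-0.035],"turn":0.5},
    {"travel":[-0.01,0.155,-0.035],"turn":0.5},
    {"travel":[-0.01,0.155,-0.035],"turn":0.5},
  ],
)

```text
time: 13.08
ee_pos: [0.4671, 0.256, 0.3233]
tcp_rot: [0.001, 0.934, -0.357, -0.001]
wrist_force: [-0.0, -0.5, -0.1]
opening: 0.0853
finger_force: 0.0
```

```bash
python3 - <<'E'
from h import *
st(); c,im=snap("wrist","w7.png"); posts(c); print(proj(c,[.467,.257,.095]))
a=im[100:330,150:410,::-1]; a=cv2.resize(a,(390,345),interpolation=3)
b=cv2.imread("pics/w6.png")[130:330,180:390]; b=cv2.resize(b,(362,345),interpolation=3); cv2.imwrite("pics/c7.png",np.hstack([a,b]))
E
```

```text
t 13.08 [0.4671 0.256  0.3233] head -41.81 F [-0.  -0.5 -0.1] open 0.0853
[280.05513687 231.38777271]
```

View pics/c7.png

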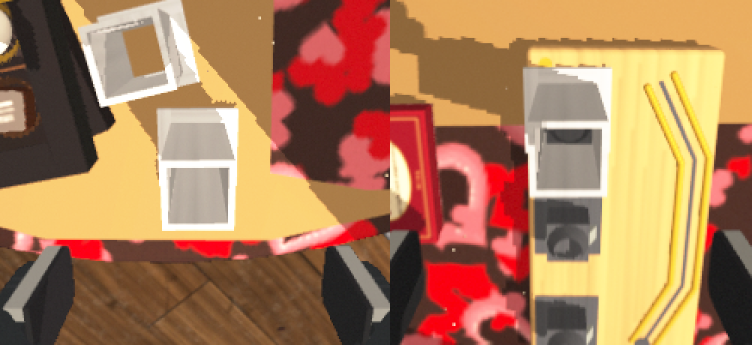

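B is centred between the fingers (rim centre at about px (283,230), expected (280,231)), and the first post sits square on stub_3. Grasp B.

Emit:
apply_moves(
  rows=[
    {"travel":[0.0,-0.001,-0.03],"turn":0},
    {"travel":[0.0,-0.001,-0.06],"turn":0},
    {"travel":[0.0,-0.001,-0.085],"turn":0},
    {"travel":[0.0,-0.001,-0.094],"turn":0},
    {"travel":[0.0,-0.001,-0.094],"turn":0},
  ],
)

```text
time: 13.6
ee_pos: [0.4669, 0.2535, 0.2291]
tcp_rot: [0.001, 0.934, -0.358, -0.001]
wrist_force: [-0.1, -0.4, -0.7]
opening: 0.0857
finger_force: 0.0
```

Emit:
apply_moves(
  rows=[
    {"travel":[0,0,0],"turn":0},
    {"travel":[0,0,0],"turn":0},
    {"travel":[0,0,0],"turn":0},
    {"travel":[0,0,0],"turn":0},
    {"travel":[0,0,0],"turn":0},
    {"travel":[0,0,0],"turn":0},
    {"travel":[0,0,0],"turn":0},
  ],
  jaw=-1,
  force=60,
)

```text
time: 14.18
ee_pos: [0.468, 0.2553, 0.2323]
tcp_rot: [-0.001, 0.934, -0.357, 0.001]
wrist_force: [-0.8, -2.5, 6.8]
opening: 0.0352
finger_force: 59.9
```

Emit:
apply_moves(
  rows=[
    {"travel":[0,0,0.02],"turn":0},
    {"travel":[0,0,0.05],"turn":0},
    {"travel":[0,0,0.09],"turn":0},
    {"travel":[0,0,0.13],"turn":0},
    {"travel":[0,0,0.13],"turn":0},
  ],
)

```text
time: 14.6
ee_pos: [0.4692, 0.256, 0.3691]
tcp_rot: [-0.004, 0.934, -0.357, 0.005]
wrist_force: [1.1, -0.5, -0.4]
opening: 0.0355
finger_force: 60.6
```

Emit:
apply_moves(
  rows=[
    {"travel":[0.001,-0.038,0],"turn":-5},
    {"travel":[0.002,-0.076,0],"turn":-10},
    {"travel":[0.003,-0.114,0],"turn":-15},
    {"travel":[0.004,-0.152,0],"turn":-20},
    {"travel":[0.005,-0.19,0],"turn":-25},
    {"travel":[0.006,-0.228,0],"turn":-30},
    {"travel":[0.007,-0.266,0],"turn":-35},
    {"travel":[0.0085,-0.3025,0],"turn":-40.5},
  ],
)

```text
time: 15.27
ee_pos: [0.4754, -0.0491, 0.3609]
tcp_rot: [-0.0, 0.751, -0.66, 0.0]
wrist_force: [0.5, 0.1, -2.5]
opening: 0.0351
finger_force: 60.6
```

Emit:
apply_moves(
  rows=[
    {"travel":[0,0,0],"turn":0},
    {"travel":[0,0,0],"turn":0},
    {"travel":[0,0,0],"turn":0},
  ],
)

```text
time: 15.52
ee_pos: [0.4757, -0.0473, 0.3606]
tcp_rot: [-0.0, 0.753, -0.658, -0.0]
wrist_force: [0.5, -0.1, -1.5]
opening: 0.0353
finger_force: 60.6
```

```bash
cat >> h.py <<'E'
def plate(im,x0=235,x1=330,y0=60,y1=165):
    g=cv2.cvtColor(im,cv2.COLOR_RGB2GRAY)[y0:y1,x0:x1]
    m=((g>100)&(g<135)).astype(np.uint8); m=cv2.morphologyEx(m,cv2.MORPH_CLOSE,np.ones((3,3)))
    for k in cv2.connectedComponentsWithStats(m)[2][1:]:
        if k[4]>150: print("plate x",k[0]+x0,k[0]+k[2]+x0,"y",k[1]+y0,k[1]+k[3]+y0,"area",k[4])
E
python3 - <<'E'
from h import *
st(); c,im=snap("wrist","w8.png")
o=cv2.imread("pics/w5.png")[:,:,::-1]
for i in (o,im):
    plate(i); print("col284 bright rows",[ (r,int(i[r,284].mean())) for r in range(184,204,2)]); print([ (x,int(i[197,x].mean())) for x in list(range(240,254,2))+list(range(314,328,2))])
np.set_printoptions(linewidth=250); g=cv2.cvtColor(im,7); print(g[80:150:2,245:322:2])
E
```

```text
t 15.52 [ 0.4757 -0.0473  0.3606] head -82.37 F [ 0.5 -0.1 -1.5] open 0.0353
plate x 235 305 y 73 149 area 2078
col284 bright rows [(184, 62), (186, 85), (188, 78), (190, 84), (192, 120), (194, 227), (196, 248), (198, 246), (200, 240), (202, 171)]
[(240, 94), (242, 87), (244, 139), (246, 170), (248, 166), (250, 169), (252, 174), (314, 249), (316, 251), (318, 251), (320, 251), (322, 204), (324, 206), (326, 204)]
plate x 257 306 y 81 140 area 1111
col284 bright rows [(184, 58), (186, 93), (188, 76), (190, 80), (192, 82), (194, 68), (196, 111), (198, 153), (200, 164), (202, 159)]
[(240, 93), (242, 100), (244, 115), (246, 141), (248, 137), (250, 140), (252, 142), (314, 146), (316, 150), (318, 152), (320, 151), (322, 195), (324, 198), (326, 202)]
[[ 55  47  33 ... 220 222 224]
 [ 58  49  43 ... 221 224 224]
 [ 65  59  50 ... 220 222 225]
 ...
 [168 167 120 ... 223 223 220]
 [166 165 118 ... 222 224 220]
 [166 166 110 ... 222 224 219]]
```

```bash
python3 - <<'E'
from h import *
def edge(v,x0,th):  # first crossings
    v=v.astype(float); s=np.where((v[:-1]-th)*(v[1:]-th)<0)[0]; return [round(x0+i+(v[i]-th)/(v[i]-v[i+1]),1) for i in s]
for f in ("w5.png","w8.png"):
    g=cv2.GaussianBlur(cv2.imread("pics/"+f,0),(3,3),0)
    print(f,"rows",[edge(g[75:150,x],75,170) for x in (293,297,303)],"cols",[edge(g[y,250:320],250,170) for y in (95,135)],"flange",[edge(g[186:204,x],186,t) for x in (270,284,300) for t in (105,)],
     "flange cols",edge(g[199,238:254],238,120 if f=="w8.png" else 135),edge(g[199,312:330],312,175 if f=="w8.png" else 228))
c=eyes.get_calibration("wrist")
for p in ((284,192),(284,196)): print(at_z(c,p,.131).round(4))
print(at_z(c,(282,115),.02)-at_z(c,(282,116),.02))
E
```

```text
w5.png rows [[np.float64(91.5), np.float64(138.6)], [np.float64(91.5), np.float64(138.6)], [np.float64(91.5), np.float64(138.6)]] cols [[np.float64(257.5), np.float64(259.8), np.float64(305.6)], [np.float64(258.0), np.float64(260.2), np.float64(304.5)]] flange [[], [np.float64(191.3)], []] flange cols [np.float64(244.3)] [np.float64(322.4)]
w8.png rows [[np.float64(92.7), np.float64(139.5)], [np.float64(92.7), np.float64(139.6)], [np.float64(93.0), np.float64(139.6)]] cols [[np.float64(258.4), np.float64(259.7), np.float64(305.6)], [np.float64(258.7), np.float64(260.3), np.float64(304.5)]] flange [[np.float64(186.5), np.float64(191.4), np.float64(195.6)], [np.float64(195.8)], []] flange cols [np.float64(243.9)] [np.float64(327.8)]
[ 0.478 -0.075  0.131]
[ 0.4776 -0.0722  0.131 ]
[ 0.00013219 -0.00097197  0.        ]
```

Emit:
apply_moves(
  rows=[
    {"travel":[0.005,-0.035,0],"turn":0},
    {"travel":[0.0105,-0.07,-0.02],"turn":0},
    {"travel":[0.0105,-0.0815,-0.05],"turn":0},
    {"travel":[0.0105,-0.0815,-0.06],"turn":0},
    {"travel":[0.0105,-0.0815,-0.07],"turn":0},
    {"travel":[0.0105,-0.0815,-0.076],"turn":0},
    {"travel":[0.0105,-0.0815,-0.082],"turn":0},
    {"travel":[0.0105,-0.0815,-0.082],"turn":0},
  ],
)

```text
time: 16.23
ee_pos: [0.4864, -0.1276, 0.2784]
tcp_rot: [0.0, 0.753, -0.658, -0.0]
wrist_force: [0.3, -0.1, -2.0]
opening: 0.0355
finger_force: 60.9
```

Emit:
apply_moves(
  rows=[
    {"travel":[0,0,-0.003],"turn":0},
    {"travel":[0,0,-0.006],"turn":0},
    {"travel":[0,0,-0.006],"turn":0},
  ],
)

```text
time: 16.48
ee_pos: [0.4865, -0.1286, 0.2729]
tcp_rot: [-0.0, 0.753, -0.658, 0.0]
wrist_force: [-1.3, -0.8, -1.2]
opening: 0.0354
finger_force: 60.9
```

Emit:
apply_moves(
  rows=[
    {"travel":[0,0,-0.003],"turn":0},
    {"travel":[0,0,-0.006],"turn":0},
    {"travel":[0,0,-0.009],"turn":0},
    {"travel":[0,0,-0.009],"turn":0},
  ],
)

```text
time: 16.82
ee_pos: [0.486, -0.129, 0.2631]
tcp_rot: [0.001, 0.752, -0.659, -0.001]
wrist_force: [-0.8, -1.5, -1.4]
opening: 0.0351
finger_force: 61.0
```

Emit:
apply_moves(
  rows=[
    {"travel":[0,0,-0.003],"turn":0},
    {"travel":[0,0,-0.006],"turn":0},
    {"travel":[0,0,-0.009],"turn":0},
    {"travel":[0,0,-0.011],"turn":0},
    {"travel":[0,0,-0.011],"turn":0},
  ],
)

```text
time: 17.23
ee_pos: [0.4865, -0.1289, 0.2526]
tcp_rot: [-0.0, 0.753, -0.659, -0.0]
wrist_force: [0.6, -0.5, -0.7]
opening: 0.0355
finger_force: 60.9
```

Emit:
apply_moves(
  rows=[
    {"travel":[0,0,-0.001],"turn":0},
    {"travel":[0,0,-0.002],"turn":0},
    {"travel":[0,0,-0.003],"turn":0},
    {"travel":[0,0,-0.003],"turn":0},
  ],
)

```text
time: 17.57
ee_pos: [0.4865, -0.1288, 0.2522]
tcp_rot: [-0.0, 0.753, -0.658, 0.001]
wrist_force: [-7.9, 2.2, 20.2]
opening: 0.0349
finger_force: 63.2
```

Emit:
apply_moves(
  rows=[
    {"travel":[0,0,0.003],"turn":0},
    {"travel":[0,0,0.003],"turn":0},
    {"travel":[0,0,0.003],"turn":0},
    {"travel":[0,0,0.003],"turn":0},
    {"travel":[0,0,0.02],"turn":0},
    {"travel":[0,0,0.05],"turn":0},
    {"travel":[0,0,0.08],"turn":0},
    {"travel":[0,0,0.111],"turn":0},
  ],
  jaw=1,
)

```text
time: 18.23
ee_pos: [0.4862, -0.1288, 0.361]
tcp_rot: [0.0, 0.753, -0.659, -0.001]
wrist_force: [0.8, -0.9, 0.7]
opening: 0.0855
finger_force: 0.0
```

Emit:
apply_moves(
  rows=[
    {"travel":[0.002,0.038,0],"turn":-5},
    {"travel":[0.005,0.077,0],"turn":-10},
    {"travel":[0.007,0.116,0],"turn":-15},
    {"travel":[0.01,0.154,0],"turn":-20},
    {"travel":[0.012,0.193,0],"turn":-25},
    {"travel":[0.015,0.232,0],"turn":-30},
    {"travel":[0.017,0.27,0],"turn":-35},
    {"travel":[0.0195,0.308,0],"turn":-37.5},
  ],
)

```text
time: 18.9
ee_pos: [0.5057, 0.1811, 0.3603]
tcp_rot: [-0.0, -0.499, 0.866, 0.0]
wrist_force: [0.3, -0.8, -0.2]
opening: 0.0854
finger_force: 0.0
```

Emit:
apply_moves(
  rows=[
    {"travel":[0,0.0075,-0.02],"turn":0},
    {"travel":[0,0.0075,-0.03],"turn":0},
    {"travel":[0,0.0075,-0.03],"turn":0},
    {"travel":[0,0.0075,-0.03],"turn":0},
  ],
)

```text
time: 19.23
ee_pos: [0.5055, 0.1858, 0.3296]
tcp_rot: [-0.002, -0.501, 0.866, 0.0]
wrist_force: [0.7, 0.1, 0.5]
opening: 0.0855
finger_force: 0.0
```

```bash
python3 - <<'E'
from h import *
st(); c,im=snap("wrist","w9.png"); posts(c); x,y=proj(c,[.506,.187,.095]); print(x,y)
cv2.imwrite("pics/c9.png",cv2.resize(im[100:330,150:410,::-1],None,fx=2,fy=2,interpolation=3))
E
```

```text
t 19.23 [0.5055 0.1858 0.3296] head -119.91 F [0.7 0.1 0.5] open 0.0855
281.2570334600228 229.54586820268452
```

View pics/c9.png

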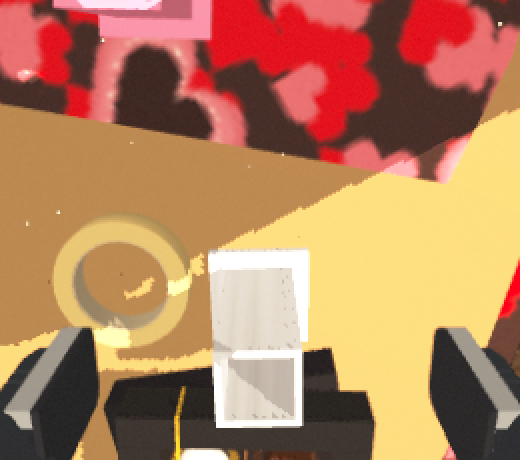

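Post A has been knocked: its rim is now at px (279,295) rather than (281,230), near the tape and the chocolate boxes. I'll remeasure it.

```bash
python3 - <<'E'
from h import *
c=eyes.get_calibration("wrist"); f=lambda L:[(x/2+150,y/2+100) for x,y in L]
quad(c,f([(216,352),(302,352),(302,428),(217,428)]),.095)
quad(c,f([(209,250),(310,250)]),.006)
c2,im=snap("top","t9.png")
for d in eyes.tip_of("post_1_mid","top"): print(np.round(d["pixel"]),round(d["score"],2),at_z(c2,d["pixel"],.0475).round(3))
for d in eyes.tip_of("tape","top"): print("tape",at_z(c2,d["pixel"],.0).round(3))
E
```

```text
centre [0.538 0.237] sides [34.5 36.5 35.9 36.5] edge deg [ 150.1   61.3  -29.9 -120.9]
centre [0.5239 0.2117] sides [54.7 54.7] edge deg [150. -30.]
[352. 198.] 0.81 [ 0.502 -0.215  0.048]
tape [0.592 0.187 0.   ]
tape [ 0.447 -0.405  0.   ]
```

Emit:
apply_moves(
  rows=[
    {"travel":[0.016,0.025,0],"turn":0},
    {"travel":[0.032,0.05,0],"turn":0},
    {"travel":[0.032,0.05,-0.03],"turn":0},
    {"travel":[0.032,0.05,-0.06],"turn":0},
    {"travel":[0.032,0.05,-0.085],"turn":0},
    {"travel":[0.032,0.05,-0.099],"turn":0},
    {"travel":[0.032,0.05,-0.099],"turn":0},
  ],
)

```text
time: 20.07
ee_pos: [0.5367, 0.2356, 0.2285]
tcp_rot: [-0.003, -0.501, 0.866, 0.001]
wrist_force: [-0.1, -0.4, 0.0]
opening: 0.0853
finger_force: 0.0
```

Emit:
apply_moves(
  rows=[
    {"travel":[0,0,0],"turn":0},
    {"travel":[0,0,0],"turn":0},
    {"travel":[0,0,0],"turn":0},
    {"travel":[0,0,0],"turn":0},
    {"travel":[0,0,0],"turn":0},
    {"travel":[0,0,0],"turn":0},
    {"travel":[0,0,0],"turn":0},
  ],
  jaw=-1,
  force=60,
)

```text
time: 20.65
ee_pos: [0.5386, 0.2368, 0.2335]
tcp_rot: [0.001, -0.501, 0.865, -0.0]
wrist_force: [-0.8, 0.1, 6.7]
opening: 0.0351
finger_force: 59.9
```

Emit:
apply_moves(
  rows=[
    {"travel":[0,0,0.02],"turn":0},
    {"travel":[0,0,0.05],"turn":0},
    {"travel":[0,0,0.09],"turn":0},
    {"travel":[0,0,0.129],"turn":0},
    {"travel":[0,0,0.129],"turn":0},
  ],
)

```text
time: 21.07
ee_pos: [0.5396, 0.2372, 0.3694]
tcp_rot: [0.006, -0.501, 0.865, -0.002]
wrist_force: [2.0, 0.8, -0.4]
opening: 0.0353
finger_force: 60.5
```

Emit:
apply_moves(
  rows=[
    {"travel":[-0.012,-0.034,0],"turn":6},
    {"travel":[-0.024,-0.068,0],"turn":12},
    {"travel":[-0.036,-0.102,0],"turn":18},
    {"travel":[-0.048,-0.136,0],"turn":24},
    {"travel":[-0.06,-0.17,0],"turn":30},
    {"travel":[-0.073,-0.204,0.0005],"turn":37.5},
    {"travel":[-0.073,-0.204,0.0005],"turn":37.5},
    {"travel":[-0.073,-0.204,0.0005],"turn":37.5},
  ],
)

```text
time: 21.73
ee_pos: [0.4642, 0.0311, 0.3614]
tcp_rot: [-0.0, 0.751, -0.66, 0.0]
wrist_force: [-0.1, 0.7, -2.6]
opening: 0.0353
finger_force: 60.5
```

Emit:
apply_moves(
  rows=[
    {"travel":[0,0,0],"turn":0},
    {"travel":[0,0,0],"turn":0},
  ],
)

```text
time: 21.9
ee_pos: [0.4653, 0.0333, 0.3613]
tcp_rot: [-0.0, 0.752, -0.659, 0.0]
wrist_force: [0.7, 0.4, -1.4]
opening: 0.0352
finger_force: 60.5
```

```bash
python3 - <<'E'
from h import *
st(); c,im=snap("wrist","w10.png")
def edge(v,x0,th):
    v=v.astype(float); s=np.where((v[:-1]-th)*(v[1:]-th)<0)[0]; return [float(round(x0+i+(v[i]-th)/(v[i]-v[i+1]),1)) for i in s]
for f in ("w8.png","w10.png"):
    g=cv2.GaussianBlur(cv2.imread("pics/"+f,0),(3,3),0)
    print(f,"rows",[edge(g[75:150,x],75,170) for x in (293,297,303)],"cols",[edge(g[y,250:320],250,170) for y in (95,135)])
    print([(r,int(g[r,260]),int(g[r,284]),int(g[r,305])) for r in range(186,206)])
    print([(x,int(g[200,x])) for x in list(range(238,254))+list(range(314,330))])
E
```

```text
t 21.9 [0.4653 0.0333 0.3613] head -82.39 F [ 0.7  0.4 -1.4] open 0.0352
w8.png rows [[92.7, 139.5], [92.7, 139.6], [93.0, 139.6]] cols [[258.4, 259.7, 305.6], [258.7, 260.3, 304.5]]
[(186, 123, 82, 229), (187, 123, 80, 229), (188, 123, 77, 229), (189, 123, 79, 229), (190, 120, 80, 229), (191, 118, 81, 229), (192, 117, 80, 229), (193, 118, 76, 229), (194, 119, 74, 228), (195, 123, 85, 216), (196, 130, 111, 186), (197, 140, 137, 173), (198, 153, 155, 204), (199, 163, 164, 239), (200, 164, 165, 248), (201, 162, 163, 247), (202, 161, 162, 247), (203, 163, 164, 248), (204, 165, 166, 249), (205, 167, 168, 248)]
[(238, 76), (239, 76), (240, 76), (241, 76), (242, 76), (243, 90), (244, 127), (245, 159), (246, 167), (247, 166), (248, 164), (249, 165), (250, 166), (251, 168), (252, 170), (253, 172), (314, 249), (315, 250), (316, 250), (317, 250), (318, 251), (319, 251), (320, 250), (321, 239), (322, 222), (323, 215), (324, 217), (325, 217), (326, 203), (327, 175), (328, 164), (329, 182)]
w10.png rows [[91.8, 138.5], [91.7, 138.6], [91.9, 138.3]] cols [[305.2], [258.5, 260.0, 304.3]]
[(186, 66, 160, 77), (187, 82, 167, 83), (188, 109, 167, 103), (189, 132, 160, 130), (190, 143, 151, 153), (191, 154, 156, 175), (192, 166, 167, 189), (193, 169, 171, 191), (194, 166, 168, 196), (195, 165, 167, 218), (196, 167, 168, 242), (197, 169, 170, 250), (198, 171, 172, 251), (199, 173, 174, 251), (200, 174, 175, 252), (201, 174, 176, 252), (202, 173, 175, 251), (203, 168, 168, 223), (204, 157, 155, 170), (205, 149, 146, 144)]
[(238, 136), (239, 136), (240, 136), (241, 135), (242, 133), (243, 128), (244, 134), (245, 157), (246, 171), (247, 171), (248, 169), (249, 169), (250, 171), (251, 172), (252, 174), (253, 176), (314, 250), (315, 250), (316, 251), (317, 252), (318, 252), (319, 252), (320, 248), (321, 196), (322, 104), (323, 59), (324, 57), (325, 58), (326, 57), (327, 57), (328, 58), (329, 60)]
```

```bash
python3 - <<'E'
import cv2,numpy as np
t=[]
for f in ("w5.png","w8.png","w10.png"):
    t.append(cv2.resize(cv2.imread("pics/"+f)[80:330,225:345],None,fx=2.2,fy=2.2,interpolation=3))
cv2.imwrite("pics/c10.png",np.hstack(t))
for f in ("w5.png","w8.png","w10.png"):
    g=cv2.imread("pics/"+f,0); print(f,[(r,int(g[r,270]),int(g[r,310])) for r in range(184,216)])
E
```

```text
w5.png [(184, 69, 222), (185, 96, 222), (186, 118, 222), (187, 117, 222), (188, 118, 223), (189, 118, 222), (190, 118, 223), (191, 122, 219), (192, 132, 184), (193, 162, 165), (194, 226, 231), (195, 242, 251), (196, 170, 251), (197, 166, 251), (198, 165, 251), (199, 169, 251), (200, 170, 250), (201, 172, 250), (202, 174, 251), (203, 176, 250), (204, 176, 250), (205, 175, 250), (206, 169, 250), (207, 146, 250), (208, 145, 250), (209, 145, 250), (210, 145, 250), (211, 147, 248), (212, 147, 233), (213, 147, 207), (214, 147, 173), (215, 146, 148)]
w8.png [(184, 60, 222), (185, 73, 222), (186, 104, 222), (187, 114, 222), (188, 113, 222), (189, 114, 223), (190, 114, 222), (191, 113, 222), (192, 108, 222), (193, 78, 221), (194, 75, 221), (195, 74, 217), (196, 110, 179), (197, 139, 149), (198, 154, 211), (199, 165, 250), (200, 165, 250), (201, 161, 250), (202, 161, 249), (203, 164, 250), (204, 166, 249), (205, 167, 249), (206, 169, 250), (207, 170, 249), (208, 169, 249), (209, 170, 250), (210, 165, 249), (211, 142, 249), (212, 141, 248), (213, 141, 248), (214, 141, 248), (215, 142, 248)]
w10.png [(184, 84, 77), (185, 124, 76), (186, 142, 76), (187, 120, 75), (188, 98, 102), (189, 128, 133), (190, 142, 165), (191, 154, 231), (192, 170, 251), (193, 169, 251), (194, 168, 251), (195, 165, 251), (196, 168, 251), (197, 170, 251), (198, 170, 251), (199, 174, 251), (200, 175, 251), (201, 174, 251), (202, 176, 251), (203, 172, 250), (204, 151, 250), (205, 147, 250), (206, 147, 250), (207, 147, 250), (208, 147, 245), (209, 146, 215), (210, 146, 201), (211, 147, 145), (212, 146, 146), (213, 147, 149), (214, 148, 150), (215, 146, 149)]
```

View pics/c10.png

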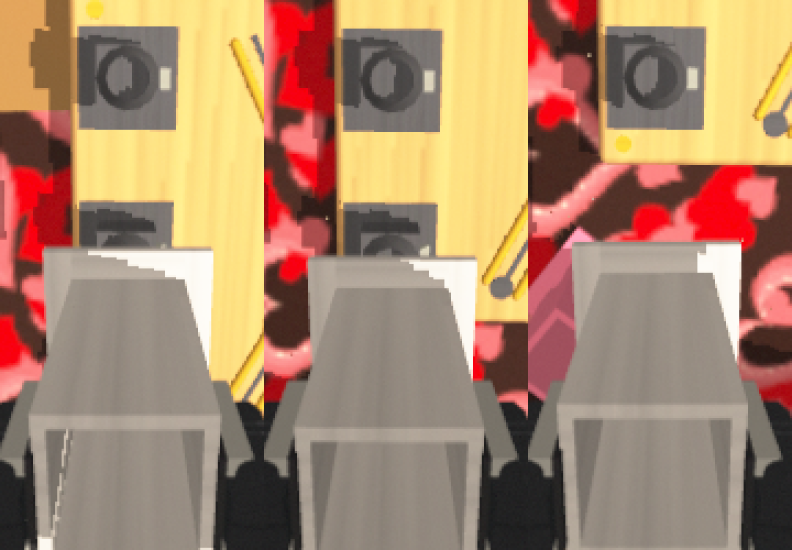

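The held post sits about 2.3 mm further toward -y in the grip than the first one, so I'll correct for that and insert it on stub_1.

Emit:
apply_moves(
  rows=[
    {"travel":[0.005,-0.035,0],"turn":0},
    {"travel":[0.0105,-0.068,-0.02],"turn":0},
    {"travel":[0.0105,-0.078,-0.05],"turn":0},
    {"travel":[0.0105,-0.078,-0.06],"turn":0},
    {"travel":[0.0105,-0.078,-0.07],"turn":0},
    {"travel":[0.0105,-0.078,-0.076],"turn":0},
    {"travel":[0.0105,-0.078,-0.082],"turn":0},
    {"travel":[0.0105,-0.078,-0.082],"turn":0},
  ],
)

```text
time: 22.62
ee_pos: [0.4754, -0.0444, 0.2787]
tcp_rot: [0.0, 0.753, -0.658, -0.0]
wrist_force: [-0.1, -0.6, -2.0]
opening: 0.0351
finger_force: 60.6
```

Emit:
apply_moves(
  rows=[
    {"travel":[0,0,-0.003],"turn":0},
    {"travel":[0,0,-0.006],"turn":0},
    {"travel":[0,0,-0.006],"turn":0},
  ],
)

```text
time: 22.87
ee_pos: [0.4755, -0.0451, 0.2733]
tcp_rot: [-0.0, 0.753, -0.658, 0.0]
wrist_force: [-0.2, -0.9, -1.2]
opening: 0.0354
finger_force: 60.6
```

Emit:
apply_moves(
  rows=[
    {"travel":[0,0,-0.003],"turn":0},
    {"travel":[0,0,-0.006],"turn":0},
    {"travel":[0,0,-0.009],"turn":0},
    {"travel":[0,0,-0.009],"turn":0},
  ],
)

```text
time: 23.2
ee_pos: [0.4751, -0.0455, 0.2637]
tcp_rot: [0.0, 0.752, -0.659, -0.0]
wrist_force: [0.0, -0.7, -2.0]
opening: 0.0354
finger_force: 60.6
```

Emit:
apply_moves(
  rows=[
    {"travel":[0,0,-0.003],"turn":0},
    {"travel":[0,0,-0.006],"turn":0},
    {"travel":[0,0,-0.009],"turn":0},
    {"travel":[0,0,-0.012],"turn":0},
    {"travel":[0,0,-0.014],"turn":0},
    {"travel":[0,0,-0.014],"turn":0},
  ],
)

```text
time: 23.7
ee_pos: [0.475, -0.0453, 0.2534]
tcp_rot: [0.0, 0.753, -0.659, 0.001]
wrist_force: [-12.5, 1.8, 31.2]
opening: 0.0351
finger_force: 64.4
```

Emit:
apply_moves(
  rows=[
    {"travel":[0,0,0.003],"turn":0},
    {"travel":[0,0,0.003],"turn":0},
    {"travel":[0,0,0.003],"turn":0},
    {"travel":[0,0,0.003],"turn":0},
    {"travel":[0,0,0.03],"turn":0},
    {"travel":[0,0,0.07],"turn":0},
    {"travel":[0,0,0.11],"turn":0},
    {"travel":[0,0,0.15],"turn":0},
  ],
  jaw=1,
)

```text
time: 24.37
ee_pos: [0.4751, -0.0453, 0.401]
tcp_rot: [0.0, 0.753, -0.659, -0.001]
wrist_force: [1.5, -0.4, -1.1]
opening: 0.0854
finger_force: 0.0
```

Emit:
apply_moves(
  rows=[
    {"travel":[-0.004,-0.038,0],"turn":0},
    {"travel":[-0.008,-0.076,0],"turn":0},
    {"travel":[-0.012,-0.114,0],"turn":0},
    {"travel":[-0.016,-0.152,0],"turn":0},
    {"travel":[-0.02,-0.19,0],"turn":0},
    {"travel":[-0.024,-0.228,0],"turn":0},
    {"travel":[-0.026,-0.265,0],"turn":0},
    {"travel":[-0.026,-0.265,0],"turn":0},
  ],
)

```text
time: 25.03
ee_pos: [0.4491, -0.3164, 0.399]
tcp_rot: [0.001, 0.751, -0.661, 0.001]
wrist_force: [0.4, -0.9, 0.9]
opening: 0.0854
finger_force: 0.0
```

```bash
python3 - <<'E'
from h import *
st(); c,im=snap("wrist","w11.png"); cs,sc=snap("scene","s11.png")
for q,z in (("tool_grip",.14),("tool",.01),("stand",0)):
    for d in eyes.tip_of(q,"wrist"): print(q,np.round(d["pixel"]),round(d["score"],2),at_z(c,d["pixel"],z).round(4))
u,v=proj(cs,[.486,-.13,.06]).astype(int); print(u,v, proj(c,[.45,-.4,.17]))
b=cv2.resize(sc[v-50:v+45,u-50:u+60,::-1],(440,380),interpolation=3)
x,y=proj(c,[.45,-.4,.17]).astype(int); y=max(y,100); a=cv2.resize(im[y-100:y+90,x-90:x+90,::-1],(360,380),interpolation=3); print("orig",x-90,y-100)
cv2.imwrite("pics/c11.png",np.hstack([a,b]))
E
```

```text
t 25.03 [ 0.4491 -0.3164  0.399 ] head -82.72 F [ 0.4 -0.9  0.9] open 0.0854
tool_grip [299. 117.] 0.69 [ 0.4463 -0.3973  0.14  ]
tool [293. 117.] 0.56 [ 0.4463 -0.3988  0.01  ]
tool [298. 315.] 0.3 [ 0.4011 -0.1259  0.01  ]
314 217 [296.80201174 111.73885895]
orig 206 11
```

View pics/c11.png

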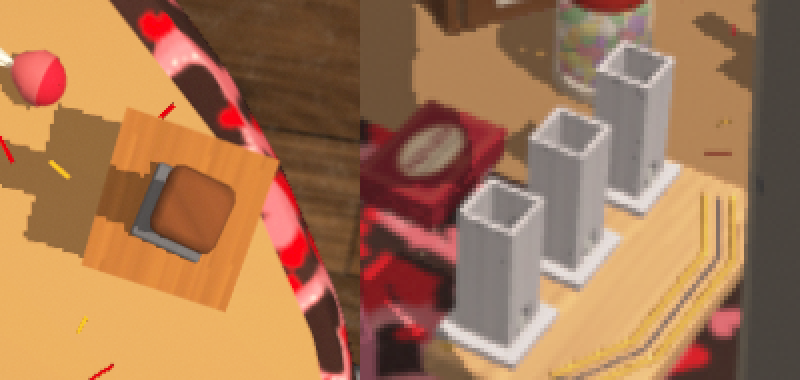

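Wrist crop: the stand block's corners are at (130,107), (278,158), (227,310), (82,265) and the handle top is centred near (194,210). Scene crop: three posts stand level on the base, each with a filled hole on its right (-x) face.

```bash
python3 - <<'E'
from h import *
c=eyes.get_calibration("wrist"); im=cv2.imread("pics/w11.png")
quad(c,[(206+x/2,11+y/2) for x,y in ((130,107),(278,158),(227,310),(82,265))],.06)
sub=im[85:150,265:335]; hsv=cv2.cvtColor(sub,40); m=((hsv[:,:,0]<14)&(hsv[:,:,1]>90)&(hsv[:,:,2]<165)).astype(np.uint8)
m=cv2.morphologyEx(m,cv2.MORPH_OPEN,np.ones((5,5)))
n,l,s,_=cv2.connectedComponentsWithStats(m); k=1+s[1:,4].argmax(); cn,_=cv2.findContours((l==k).astype(np.uint8),0,2)
r=cv2.minAreaRect(cn[0]); print(s[k],r); quad(c,cv2.boxPoints(r)+[265,85],.165); print(at_z(c,np.array(r[0])+[265,85],.17))
g=cv2.imread("pics/s11.png"); cs=eyes.get_calibration("scene")
# hole location for each stub: 18 mm out in base -x, heights
for p in ((.4755,-.047),(.4865,-.1275),(.497,-.207)):
    q=np.array(p)+.018*np.array([-.9914,-.1305])
    for zz in (.034,.045,.07):
        o=[]
        for dy in (-.012,-.009,-.006,-.003,0,.003,.006,.009,.012):
            u,v=proj(cs,[q[0]-.1305*dy,q[1]+.9914*dy,zz]); o.append(int(cv2.getRectSubPix(g,(1,1),(float(u),float(v))).mean()))
        print(zz,o)
E
```

```text
centre [ 0.446  -0.3902] sides [77.3 79.7 80.2 80.3] edge deg [ 170.2   81.1   -9.4 -101.1]
[ 16   9  32  43 661] ((28.669811248779297, 32.094337463378906), (45.32898712158203, 28.158916473388672), 74.05460357666016)
centre [ 0.452  -0.3884] sides [18.5 29.5 19.2 29.6] edge deg [-157.1  115.5   23.5  -65.9]
[ 0.45233042 -0.38854259  0.17      ]
0.034 [140, 144, 168, 174, 168, 161, 161, 159, 141]
0.045 [160, 158, 154, 154, 163, 166, 162, 154, 142]
0.07 [164, 164, 163, 165, 166, 165, 162, 152, 140]
0.034 [145, 147, 170, 175, 166, 159, 158, 161, 148]
0.045 [164, 162, 160, 162, 165, 168, 165, 160, 150]
0.07 [164, 164, 164, 165, 166, 166, 163, 159, 147]
0.034 [139, 150, 168, 173, 166, 156, 157, 149, 139]
0.045 [166, 164, 161, 162, 160, 164, 162, 155, 138]
0.07 [164, 163, 165, 166, 166, 164, 162, 149, 134]
```

Emit:
apply_moves(
  rows=[
    {"travel":[-0.002,-0.04,0],"turn":-7},
    {"travel":[-0.004,-0.08,0],"turn":-14},
    {"travel":[-0.004,-0.08,0],"turn":-17.2},
    {"travel":[-0.004,-0.08,-0.03],"turn":-17.2},
    {"travel":[-0.004,-0.08,-0.06],"turn":-17.2},
    {"travel":[-0.004,-0.08,-0.09],"turn":-17.2},
    {"travel":[-0.004,-0.08,-0.1045],"turn":-17.2},
    {"travel":[-0.004,-0.08,-0.1045],"turn":-17.2},
  ],
)

```text
time: 25.95
ee_pos: [0.4449, -0.3875, 0.2917]
tcp_rot: [0.0, -0.646, 0.763, 0.004]
wrist_force: [-0.8, 1.5, -0.1]
opening: 0.0853
finger_force: 0.0
```

Emit:
apply_moves(
  rows=[
    {"travel":[0,0,0],"turn":0},
    {"travel":[0,0,0],"turn":0},
    {"travel":[0,0,0],"turn":0},
    {"travel":[0,0,0],"turn":0},
    {"travel":[0,0,0],"turn":0},
    {"travel":[0,0,0],"turn":0},
    {"travel":[0,0,0],"turn":0},
    {"travel":[0,0,0],"turn":0},
  ],
  jaw=-1,
  force=80,
)

```text
time: 26.62
ee_pos: [0.4459, -0.3908, 0.2973]
tcp_rot: [0.0, -0.646, 0.764, -0.001]
wrist_force: [0.6, -0.5, 5.8]
opening: 0.0233
finger_force: 76.2
```

```bash
python3 - <<'E'
from h import *
s=st(); print(s["finger_force"],s["ft_torque"])
E
```

```text
t 26.62 [ 0.4459 -0.3908  0.2973] head -99.57 F [ 0.6 -0.5  5.8] open 0.0233
76.24839724972844 [ 0.12599886 -0.16047711  0.05233886]
```

Emit:
apply_moves(
  rows=[
    {"travel":[0,0,0.01],"turn":0},
    {"travel":[0,0,0.03],"turn":0},
    {"travel":[0,0,0.06],"turn":0},
    {"travel":[0,0,0.09],"turn":0},
    {"travel":[0,0,0.11],"turn":0},
    {"travel":[0,0,0.11],"turn":0},
    {"travel":[0,0,0.11],"turn":0},
  ],
)

```text
time: 27.2
ee_pos: [0.4455, -0.3906, 0.407]
tcp_rot: [-0.0, -0.646, 0.764, -0.001]
wrist_force: [0.0, 0.6, -0.9]
opening: 0.0236
finger_force: 76.8
```

```bash
cat > seam.py <<'E'
from h import *
from scipy.optimize import least_squares
def camat(tcp,head):  # wrist calib for a TCP pose (cmd), from current mount
    s=ctrl.get_state(); c=dict(eyes.get_calibration("wrist")); R=rot(s["tcp_rot"]); t=R.T@(np.array(c["position"])-s["ee_pos"]); Rc=R.T@rot(c["rotation"])
    a=np.radians(head); Rt=np.array([[np.cos(a),np.sin(a),0],[np.sin(a),-np.cos(a),0],[0,0,-1]])
    c["position"]=Rt@t+tcp; M=Rotation.from_matrix(Rt@Rc).as_quat(); c["rotation"]=[M[3],*M[:3]]; return c
P5=camat([.4865,-.126,.3595],-82.4); P10=camat([.465,.033,.3605],-82.4); P8=camat([.476,-.047,.3603],-82.4)
E
python3 - <<'E'
from seam import *
for n,c in (("w5.png",P5),("w8.png",P8),("w10.png",P10)): print(n,"stub plate",at_z(c,(282.3,115+(1.1 if n=="w8.png" else 0)),.02).round(4))
print("dot w10",at_z(P10,(336.4,136.4),.0205).round(4),"w8",at_z(P8,(332.7,210),.0205).round(4))
# seam line pixels: dark greyish between yellow beads, per row
for n,c,rows in (("w5.png",P5,range(100,200,8)),("w6.png",camat([.4975,-.2065,.359],-82.4),range(175,330,10))):
    im=cv2.imread("pics/"+n).astype(int); out=[]
    for r in rows:
        L=im[r,320:400]; sat=L.max(1)-L.min(1); v=L.max(1)
        k=np.where((sat<60)&(v<190)&(v>60))[0]
        if len(k) and np.ptp(k)<14: w=at_z(c,(320+k.mean(),r),.02)[:2]; out.append((r,320+round(k.mean(),1),*w.round(4).tolist()))
    print(n,*out,sep="\n")
st(); snap("wrist","w12.png"); c=eyes.get_calibration("wrist")
for d in eyes.tip_of("tool","wrist"): print("tip",d["pixel"],d["score"])
s=ctrl.get_state(); print("expected tip px",proj(c,[s["ee_pos"][0],s["ee_pos"][1],s["ee_pos"][2]-.287]))
E
```

```text
w5.png stub plate [ 0.4969 -0.2074  0.02  ]
w8.png stub plate [ 0.4863 -0.1274  0.02  ]
w10.png stub plate [ 0.4754 -0.0484  0.02  ]
dot w10 [ 0.4168 -0.0349  0.0205] w8 [ 0.417  -0.0355  0.0205]
w5.png
(100, np.float64(341.5), 0.4398, -0.2299)
(108, np.float64(344.5), 0.4354, -0.2228)
(116, np.float64(348.0), 0.4303, -0.2156)
(124, np.float64(351.5), 0.4252, -0.2084)
w6.png
(185, np.float64(340.5), 0.4355, -0.2244)
(195, np.float64(344.5), 0.4289, -0.214)
t 27.2 [ 0.4455 -0.3906  0.407 ] head -99.59 F [ 0.   0.6 -0.9] open 0.0236
tip [280.8, 199.3] 0.6
tip [268.2, 333.9] 0.4
expected tip px [281.85983776 206.97796128]
```

```bash
python3 - <<'E'
from h import *
c=eyes.get_calibration("wrist"); s=ctrl.get_state(); e=np.array(s["ee_pos"]); R=rot(s["tcp_rot"])
im=eyes.snapshot("wrist")
m=eyes.cut_out("tool","wrist")
for d in m: print(d["score"],np.round(d["rect"]))
M=m[0]["mask"]; print([(r,np.where(M[r])[0][[0,-1]].tolist()) for r in range(185,300,4) if M[r].any()])
P=lambda a,b,h:proj(c,e+R@np.array([a,b,.287-h])).round(1)   # tool-x a, tool-y b, height h above tip
print("tip",P(0,0,0),"tipfront",P(.004,0,.004),"flange bottom front",P(.019,-.019,.05),P(.019,.019,.05),"top",P(.019,0,.056),"shank front at 50mm",P(.01,0,.05),"handle front top flange",P(.012,-.012,.056),P(.012,.012,.056))
cv2.imwrite("pics/c12.png",cv2.resize(im[170:320,215:355,::-1],None,fx=4,fy=4,interpolation=3))
E
```

```text
0.93 [252. 193. 317. 332.]
[(193, [261, 268]), (197, [258, 306]), (201, [258, 308]), (205, [258, 308]), (209, [257, 308]), (213, [256, 307]), (217, [256, 306]), (221, [256, 304]), (225, [255, 305]), (229, [255, 305]), (233, [255, 305]), (237, [255, 304]), (241, [259, 305]), (245, [261, 306]), (249, [260, 307]), (253, [260, 307]), (257, [259, 308]), (261, [258, 309]), (265, [258, 310]), (269, [257, 310]), (273, [256, 311]), (277, [256, 312]), (281, [255, 313]), (285, [254, 314]), (289, [254, 314]), (293, [255, 313]), (297, [255, 312])]
tip [281.9 207.2] tipfront [281.9 204.2] flange bottom front [256.2 202.1] [307.6 202.1] top [281.9 204.4] shank front at 50mm [281.9 213.7] handle front top flange [265.4 213.6] [298.4 213.6]
```

View pics/c12.png

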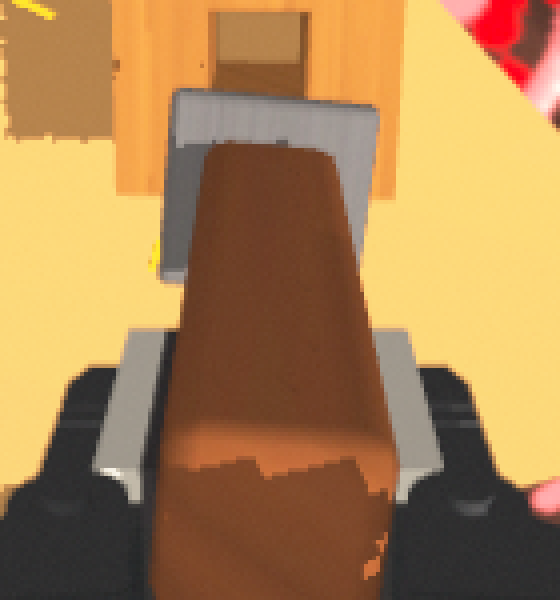

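```bash
cat > tool.py <<'E'
from h import *
from scipy.optimize import least_squares
c=eyes.get_calibration("wrist"); s=ctrl.get_state(); e=np.array(s["ee_pos"]); R=rot(s["tcp_rot"])
# obs: local (x,y,h) on tool -> pixel
O=[((.019,-.019,.05),(258.9,192.7)),((.019,.019,.05),(309.3,196.3)),((.012,-.012,.056),(266.8,205.8)),((.012,.012,.056),(298.8,208.3)),
   ((.012,-.012,.158),(257.5,280)),((.012,.012,.158),(313.5,280)),((-.019,-.019,.056),(255.3,239.0))]
def model(p,l):
    Q=Rotation.from_euler("xyz",p[2:5]).as_matrix()   # about grip point; local z up handle -> tool -z
    v=Q@np.array([l[0],l[1],.13-l[2]])+[p[0],p[1],.157]
    return proj(c,e+R@v)
r=least_squares(lambda p:np.r_[np.concatenate([model(p,l)-np.array(q) for l,q in O]),p[2:4]*20,0],np.zeros(5))
print("dx,dy mm",r.x[:2]*1e3,"rot deg",np.degrees(r.x[2:]),r.fun.round(1))
Q=Rotation.from_euler("xyz",r.x[2:]).as_matrix(); v=Q@[0,0,.13]+[r.x[0],r.x[1],.157]; print("tip in tcp frame",v.round(4),"world offset",(R@v).round(4))
for l,q in O: print(l,q,model(np.zeros(5),l).round(1),model(r.x,l).round(1))
E
python3 tool.py
```

```text
dx,dy mm [6.22950041 0.34571975] rot deg [ 0.22409838 -0.06293699  4.37032928] [-0.9 -0.5  0.4 -0.3 -0.2 -1.5  1.  -1.6 -2.9 -1.8  3.   2.2 -0.5  4.1
  0.1 -0.   0. ]
tip in tcp frame [ 6.10e-03 -2.00e-04  2.87e-01] world offset [-0.0016 -0.0053 -0.287 ]
(0.019, -0.019, 0.05) (258.9, 192.7) [256.2 202.1] [258.  192.2]
(0.019, 0.019, 0.05) (309.3, 196.3) [307.6 202.1] [309.7 196. ]
(0.012, -0.012, 0.056) (266.8, 205.8) [265.4 213.6] [266.6 204.3]
(0.012, 0.012, 0.056) (298.8, 208.3) [298.4 213.6] [299.8 206.7]
(0.012, -0.012, 0.158) (257.5, 280) [251.5 294.1] [254.6 278.2]
(0.012, 0.012, 0.158) (313.5, 280) [312.6 294.1] [316.5 282.2]
(-0.019, -0.019, 0.056) (255.3, 239.0) [256.9 252.4] [254.8 243.1]
```

Emit:
apply_moves(
  rows=[
    {"travel":[-0.003,0.036,0.01],"turn":0},
    {"travel":[-0.007,0.074,0.01],"turn":0},
    {"travel":[-0.01,0.112,0.01],"turn":0},
    {"travel":[-0.013,0.15,0.01],"turn":0},
    {"travel":[-0.016,0.188,0.01],"turn":0},
    {"travel":[-0.019,0.226,0.01],"turn":0},
    {"travel":[-0.022,0.264,0.01],"turn":0},
    {"travel":[-0.025,0.3,0.01],"turn":0},
  ],
)

```text
time: 28.07
ee_pos: [0.4194, -0.0884, 0.4146]
tcp_rot: [-0.0, -0.646, 0.764, 0.001]
wrist_force: [0.8, -0.1, -0.0]
opening: 0.0239
finger_force: 76.9
```

Emit:
apply_moves(
  rows=[
    {"travel":[-0.001,0.03,-0.02],"turn":0},
    {"travel":[-0.0025,0.06,-0.05],"turn":0},
    {"travel":[-0.0025,0.06,-0.08],"turn":0},
    {"travel":[-0.0025,0.06,-0.1],"turn":0},
    {"travel":[-0.0025,0.06,-0.103],"turn":0},
    {"travel":[-0.0025,0.06,-0.103],"turn":0},
    {"travel":[-0.0025,0.06,-0.103],"turn":0},
  ],
)

```text
time: 28.65
ee_pos: [0.4181, -0.0307, 0.3131]
tcp_rot: [-0.0, -0.645, 0.764, 0.0]
wrist_force: [0.2, 0.4, -1.0]
opening: 0.0239
finger_force: 76.8
```

```bash
python3 - <<'E'
from h import *
from seam import *
s=st(); c=eyes.get_calibration("wrist"); im=snap("wrist","w13.png")[1]
for d in eyes.tip_of("seam_0","wrist"): print(np.round(d["pixel"],1),round(d["score"],2),at_z(c,d["pixel"],.02).round(4))
for n,p in dict(p0=(.4167,-.0355),p1=(.3978,-.091),p2=(.4106,-.1862),p3=(.4434,-.2342)).items(): print(n,proj(c,[*p,.02]).round(1))
E
```

```text
t 28.65 [ 0.4181 -0.0307  0.3131] head -99.6 F [ 0.2  0.4 -1. ] open 0.0239
[265.4  36. ] 0.96 [ 0.4073 -0.1742  0.02  ]
[273.5  81.4] 0.76 [ 0.4069 -0.1388  0.02  ]
[290.1 123.3] 0.62 [ 0.3985 -0.1028  0.02  ]
[285.4 164. ] 0.61 [ 0.4084 -0.0685  0.02  ]
[282.5 197.9] 0.6 [ 0.4162 -0.0377  0.02  ]
p0 [282.4 200.2]
p1 [293.1 136.9]
p2 [258.7  20.7]
p3 [206.  -37.1]
```

```bash
python3 - <<'E'
from h import *
c=eyes.get_calibration("wrist"); im=cv2.imread("pics/w13.png"); 
W=[(.4167,-.0355),(.3978,-.091),(.4106,-.1862),(.4434,-.2342)]
for i in range(3):
    a,b=np.array(W[i]),np.array(W[i+1])
    for t in np.linspace(.1,.9,5):
        p=a+(b-a)*t; n=np.array([-(b-a)[1],(b-a)[0]]); n/=np.linalg.norm(n)
        off=np.arange(-10,10.1,.5)/1e3
        px=[proj(c,[*(p+n*o),.02]) for o in off]
        if min(q[1] for q in px)<2: continue
        v=np.array([cv2.getRectSubPix(im,(1,1),(float(q[0]),float(q[1])))[0,0] for q in px]).astype(int)
        S=v.max(1)-v.min(1); cand=np.where((S<75))[0]
        print(i,round(t,1),p.round(4),"low-sat offs mm",(off[cand]*1e3).tolist(),"V",v.max(1)[cand].tolist() if len(cand)<12 else "")
E
```

```text
0 0.1 [ 0.4148 -0.041 ] low-sat offs mm [-10.0, -9.5, -9.0, -8.5, -8.0, -7.5, -7.0, -6.5, -6.0, -5.5, -5.0, -4.5, -4.0, -3.5, -3.0, -2.5, -2.0, -1.5, -1.0, -0.5, 0.0, 0.5, 1.0, 1.5, 2.0, 2.5, 3.0, 3.5, 4.0, 4.5, 5.0, 5.5, 6.0, 6.5, 7.0, 7.5, 8.0, 8.5] V 
0 0.3 [ 0.411  -0.0522] low-sat offs mm [-0.5, 0.0, 0.5, 1.0, 1.5, 2.0] V [168, 119, 117, 120, 129, 166]
0 0.5 [ 0.4072 -0.0632] low-sat offs mm [-0.5, 0.0, 0.5, 1.0, 1.5, 2.0] V [178, 118, 120, 126, 147, 182]
0 0.7 [ 0.4035 -0.0744] low-sat offs mm [-0.5, 0.0, 0.5, 1.0, 1.5] V [157, 125, 120, 123, 157]
0 0.9 [ 0.3997 -0.0854] low-sat offs mm [-1.0, -0.5, 0.0, 0.5, 1.0, 1.5] V [178, 119, 120, 121, 125, 163]
1 0.1 [ 0.3991 -0.1005] low-sat offs mm [-1.0, -0.5, 0.0, 0.5, 1.0, 1.5] V [192, 136, 125, 122, 125, 154]
1 0.3 [ 0.4016 -0.1196] low-sat offs mm [-0.5, 0.0, 0.5, 1.0, 1.5] V [154, 123, 125, 137, 170]
1 0.5 [ 0.4042 -0.1386] low-sat offs mm [-1.0, -0.5, 0.0, 0.5, 1.0, 1.5] V [163, 121, 122, 127, 137, 187]
1 0.7 [ 0.4068 -0.1576] low-sat offs mm [-1.0, -0.5, 0.0, 0.5, 1.0] V [159, 120, 122, 134, 162]
1 0.9 [ 0.4093 -0.1767] low-sat offs mm [-1.0, -0.5, 0.0, 0.5] V [143, 122, 121, 155]
2 0.1 [ 0.4139 -0.191 ] low-sat offs mm [-1.5, -1.0, -0.5, 0.0, 0.5, 1.0] V [186, 139, 124, 123, 126, 165]
```

Emit:
apply_moves(
  rows=[
    {"travel":[0.001,0.0015,-0.002],"turn":0},
    {"travel":[0.001,0.0015,-0.004],"turn":0},
    {"travel":[0.001,0.0015,-0.005],"turn":0},
    {"travel":[0.001,0.0015,-0.005],"turn":0},
  ],
)

```text
time: 29.08
ee_pos: [0.4189, -0.029, 0.3077]
tcp_rot: [-0.0, -0.646, 0.764, -0.0]
wrist_force: [0.1, 0.2, -1.7]
opening: 0.0237
finger_force: 76.8
```

Emit:
apply_moves(
  rows=[
    {"travel":[0,0,-0.0005],"turn":0},
    {"travel":[0,0,-0.001],"turn":0},
    {"travel":[0,0,-0.001],"turn":0},
  ],
)

```text
time: 29.33
ee_pos: [0.419, -0.0289, 0.3068]
tcp_rot: [0.0, -0.646, 0.764, -0.0]
wrist_force: [0.5, -0.8, 0.5]
opening: 0.0236
finger_force: 77.0
```

Emit:
apply_moves(
  rows=[
    {"travel":[0,0,-0.0005],"turn":0},
    {"travel":[0,0,-0.0007],"turn":0},
    {"travel":[0,0,-0.0007],"turn":0},
  ],
)

```text
time: 29.58
ee_pos: [0.419, -0.0289, 0.3065]
tcp_rot: [0.0, -0.646, 0.764, -0.0]
wrist_force: [-1.2, -0.5, 4.7]
opening: 0.0234
finger_force: 77.5
```

Emit:
apply_moves(
  rows=[
    {"travel":[-0.001,-0.0028,-0.0002],"turn":0},
    {"travel":[-0.002,-0.0057,-0.0002],"turn":0},
    {"travel":[-0.0029,-0.0085,-0.0002],"turn":0},
    {"travel":[-0.0039,-0.0113,-0.0002],"turn":0},
    {"travel":[-0.0049,-0.0142,-0.0002],"turn":0},
    {"travel":[-0.0058,-0.017,-0.0002],"turn":0},
    {"travel":[-0.0068,-0.0198,-0.0002],"turn":0},
  ],
)

```text
time: 30.17
ee_pos: [0.4127, -0.0486, 0.3065]
tcp_rot: [0.002, -0.646, 0.764, -0.0]
wrist_force: [0.8, 3.7, 5.5]
opening: 0.0238
finger_force: 77.8
```

Emit:
apply_moves(
  rows=[
    {"travel":[-0.001,-0.0028,0],"turn":0},
    {"travel":[-0.002,-0.0057,0],"turn":0},
    {"travel":[-0.0029,-0.0085,0],"turn":0},
    {"travel":[-0.0039,-0.0113,0],"turn":0},
    {"travel":[-0.0049,-0.0142,0],"turn":0},
    {"travel":[-0.0058,-0.017,0],"turn":0},
    {"travel":[-0.0068,-0.0198,0],"turn":0},
  ],
)

```text
time: 30.75
ee_pos: [0.4059, -0.0684, 0.3066]
tcp_rot: [0.002, -0.646, 0.764, -0.0]
wrist_force: [2.1, 4.1, 5.6]
opening: 0.0234
finger_force: 77.8
```

Emit:
apply_moves(
  rows=[
    {"travel":[-0.001,-0.0028,0],"turn":0},
    {"travel":[-0.002,-0.0057,0],"turn":0},
    {"travel":[-0.0029,-0.0085,0],"turn":0},
    {"travel":[-0.0039,-0.0113,0],"turn":0},
    {"travel":[-0.0049,-0.0142,0],"turn":0},
    {"travel":[-0.0059,-0.0171,0],"turn":0},
    {"travel":[-0.0058,-0.0193,0],"turn":0},
  ],
)

```text
time: 31.33
ee_pos: [0.3998, -0.0877, 0.3065]
tcp_rot: [0.001, -0.646, 0.764, 0.0]
wrist_force: [-0.3, 4.5, 7.1]
opening: 0.0236
finger_force: 78.1
```

Emit:
apply_moves(
  rows=[
    {"travel":[0.0004,-0.003,0],"turn":0},
    {"travel":[0.0008,-0.006,0],"turn":0},
    {"travel":[0.0011,-0.009,0],"turn":0},
    {"travel":[0.0015,-0.012,0],"turn":0},
    {"travel":[0.0019,-0.0149,0],"turn":0},
    {"travel":[0.0023,-0.0178,0],"turn":0},
    {"travel":[0.0027,-0.0208,0],"turn":0},
    {"travel":[0.003,-0.0237,0],"turn":0},
  ],
)

```text
time: 32.0
ee_pos: [0.4023, -0.1107, 0.3064]
tcp_rot: [0.002, -0.646, 0.763, 0.001]
wrist_force: [-1.2, 6.6, 10.0]
opening: 0.0235
finger_force: 77.2
```

```bash
python3 - <<'E'
from h import *
st(); snap("wrist","w14.png")
# handle/flange motion in image relative to the hand
a=cv2.imread("pics/w12.png",0)
for f in ("w13.png","w14.png"):
    b=cv2.imread("pics/"+f,0)
    for n,(y0,y1,x0,x1) in dict(flange=(190,215,256,312),handle=(215,272,262,310)).items():
        r=cv2.matchTemplate(b[y0-12:y1+12,x0-12:x1+12],a[y0:y1,x0:x1],cv2.TM_CCOEFF_NORMED); _,v,_,p=cv2.minMaxLoc(r); print(f,n,p[0]-12,p[1]-12,round(v,2))
    print([int(b[r,285]) for r in range(180,216,2)])
E
```

```text
t 32.0 [ 0.4023 -0.1107  0.3064] head -99.54 F [-1.2  6.6 10. ] open 0.0235
w13.png flange 9 -12 0.74
w13.png handle -2 -8 0.73
[148, 120, 117, 112, 112, 113, 113, 75, 104, 109, 111, 111, 112, 85, 52, 49, 54, 52]
w14.png flange -3 7 0.46
w14.png handle 0 3 0.92
[147, 184, 226, 228, 227, 226, 227, 227, 228, 73, 105, 113, 112, 112, 103, 46, 48, 48]
```

Emit:
apply_moves(
  rows=[
    {"travel":[0.0004,-0.0031,0.0002],"turn":0},
    {"travel":[0.0008,-0.0062,0.0004],"turn":0},
    {"travel":[0.0012,-0.0092,0.0004],"turn":0},
    {"travel":[0.0016,-0.0123,0.0004],"turn":0},
    {"travel":[0.002,-0.0154,0.0004],"turn":0},
    {"travel":[0.0023,-0.0185,0.0004],"turn":0},
    {"travel":[0.0027,-0.0215,0.0004],"turn":0},
    {"travel":[0.0031,-0.0246,0.0004],"turn":0},
  ],
)

```text
time: 32.72
ee_pos: [0.4053, -0.1354, 0.3065]
tcp_rot: [0.001, -0.646, 0.763, 0.001]
wrist_force: [-1.3, 6.2, 7.9]
opening: 0.0231
finger_force: 77.2
```

```bash
python3 - <<'E'
from h import *
st(); snap("wrist","w15.png"); b=cv2.imread("pics/w15.png",0); print([int(b[r,285]) for r in range(186,216)])
E
```

```text
t 32.72 [ 0.4053 -0.1354  0.3065] head -99.54 F [-1.3  6.2  7.9] open 0.0231
[187, 228, 228, 228, 229, 229, 229, 229, 230, 229, 220, 141, 82, 101, 111, 115, 115, 114, 114, 112, 113, 105, 70, 60, 50, 48, 49, 50, 49, 48]
```

Emit:
apply_moves(
  rows=[
    {"travel":[0.0004,-0.0031,0.0001],"turn":0},
    {"travel":[0.0008,-0.0062,0.0002],"turn":0},
    {"travel":[0.0012,-0.0092,0.0002],"turn":0},
    {"travel":[0.0016,-0.0123,0.0002],"turn":0},
    {"travel":[0.002,-0.0154,0.0002],"turn":0},
    {"travel":[0.0023,-0.0185,0.0002],"turn":0},
    {"travel":[0.0027,-0.0215,0.0002],"turn":0},
    {"travel":[0.0031,-0.0246,0.0002],"turn":0},
  ],
)

```text
time: 33.43
ee_pos: [0.4084, -0.1601, 0.3066]
tcp_rot: [0.001, -0.646, 0.764, 0.001]
wrist_force: [-1.3, 3.8, 5.7]
opening: 0.0231
finger_force: 77.2
```

Emit:
apply_moves(
  rows=[
    {"travel":[0.0004,-0.0031,0],"turn":0},
    {"travel":[0.0008,-0.0062,0],"turn":0},
    {"travel":[0.0012,-0.0092,0],"turn":0},
    {"travel":[0.0016,-0.0123,0],"turn":0},
    {"travel":[0.002,-0.0154,0],"turn":0},
    {"travel":[0.0023,-0.0185,0],"turn":0},
    {"travel":[0.0027,-0.0215,0],"turn":0},
    {"travel":[0.0031,-0.0246,0],"turn":0},
  ],
)

```text
time: 34.1
ee_pos: [0.4114, -0.1846, 0.3066]
tcp_rot: [0.001, -0.646, 0.764, 0.001]
wrist_force: [-0.2, 5.3, 6.3]
opening: 0.0231
finger_force: 77.2
```

```bash
python3 - <<'E'
from h import *
st(); snap("wrist","w16.png"); b=cv2.imread("pics/w16.png",0); print([int(b[r,285]) for r in range(186,216)])
E
```

```text
t 34.1 [ 0.4114 -0.1846  0.3066] head -99.55 F [-0.2  5.3  6.3] open 0.0231
[233, 233, 229, 212, 212, 219, 223, 216, 204, 184, 140, 77, 92, 109, 115, 121, 120, 121, 121, 120, 119, 116, 93, 62, 50, 51, 52, 53, 54, 54]
```

Emit:
apply_moves(
  rows=[
    {"travel":[0.0017,-0.0025,0],"turn":0},
    {"travel":[0.0033,-0.0049,0],"turn":0},
    {"travel":[0.005,-0.0074,0],"turn":0},
    {"travel":[0.0066,-0.0099,0],"turn":0},
    {"travel":[0.0083,-0.0123,0],"turn":0},
    {"travel":[0.0099,-0.0148,0],"turn":0},
    {"travel":[0.0116,-0.0173,0],"turn":0},
  ],
)

```text
time: 34.73
ee_pos: [0.422, -0.2013, 0.3064]
tcp_rot: [-0.0, -0.646, 0.764, 0.003]
wrist_force: [-3.9, 6.9, 11.6]
opening: 0.0234
finger_force: 77.8
```

Emit:
apply_moves(
  rows=[
    {"travel":[0.0017,-0.0025,0],"turn":0},
    {"travel":[0.0033,-0.0049,0],"turn":0},
    {"travel":[0.005,-0.0074,0],"turn":0},
    {"travel":[0.0066,-0.0099,0],"turn":0},
    {"travel":[0.0083,-0.0123,0],"turn":0},
    {"travel":[0.0099,-0.0148,0],"turn":0},
    {"travel":[0.0116,-0.0173,0],"turn":0},
  ],
)

```text
time: 35.32
ee_pos: [0.4336, -0.2185, 0.3064]
tcp_rot: [-0.0, -0.646, 0.763, 0.003]
wrist_force: [-3.7, 6.8, 10.8]
opening: 0.0227
finger_force: 78.0
```

```bash
python3 - <<'E'
from h import *
st(); snap("wrist","w17.png"); b=cv2.imread("pics/w17.png",0); print([int(b[r,285]) for r in range(186,216)])
E
```

```text
t 35.32 [ 0.4336 -0.2185  0.3064] head -99.55 F [-3.7  6.8 10.8] open 0.0227
[235, 234, 234, 231, 218, 217, 224, 228, 226, 218, 210, 183, 130, 97, 117, 125, 132, 130, 131, 130, 132, 129, 112, 78, 68, 58, 57, 57, 60, 58]
```

Emit:
apply_moves(
  rows=[
    {"travel":[0.0017,-0.0025,0],"turn":0},
    {"travel":[0.0033,-0.0049,0],"turn":0},
    {"travel":[0.005,-0.0074,0],"turn":0},
    {"travel":[0.0066,-0.0099,0],"turn":0},
    {"travel":[0.0083,-0.0123,0],"turn":0},
    {"travel":[0.0099,-0.0148,0],"turn":0},
    {"travel":[0.0112,-0.0168,0],"turn":0},
    {"travel":[0.0112,-0.0168,0],"turn":0},
  ],
)

```text
time: 36.03
ee_pos: [0.4455, -0.236, 0.3065]
tcp_rot: [0.0, -0.646, 0.764, 0.002]
wrist_force: [-1.2, 3.5, 7.5]
opening: 0.0227
finger_force: 77.6
```

```bash
python3 - <<'E'
from h import *
s=st(); b=snap("wrist","w18.png")[1].mean(2); print([int(b[r,285]) for r in range(186,216)])
c=eyes.get_calibration("wrist"); e=np.array(s["ee_pos"]); print("tip est", e[:2]-[.001,.0058]+[0,.0045],"p3 .4432 -.2343", "end px",proj(c,[.4432,-.2343,.02]))
E
```

```text
t 36.03 [ 0.4455 -0.236   0.3065] head -99.57 F [-1.2  3.5  7.5] open 0.0227
[151, 184, 206, 211, 214, 216, 218, 217, 217, 217, 213, 183, 85, 111, 122, 128, 130, 129, 129, 130, 129, 127, 118, 70, 52, 54, 55, 53, 55, 53]
tip est [ 0.44448675 -0.23731654] p3 .4432 -.2343 end px [284.14980603 208.34815925]
```

Emit:
apply_moves(
  rows=[
    {"travel":[0.0011,-0.0016,0],"turn":0},
    {"travel":[0.0011,-0.0016,0],"turn":0},
    {"travel":[0.0011,-0.0016,0.01],"turn":0},
    {"travel":[0.0011,-0.0016,0.03],"turn":0},
    {"travel":[0.0011,-0.0016,0.06],"turn":0},
    {"travel":[0.0011,-0.0016,0.09],"turn":0},
    {"travel":[0.0011,-0.0016,0.1043],"turn":0},
  ],
)

```text
time: 36.67
ee_pos: [0.4475, -0.2388, 0.4145]
tcp_rot: [-0.0, -0.646, 0.764, -0.002]
wrist_force: [0.5, -0.4, -0.5]
opening: 0.023
finger_force: 78.2
```

Emit:
apply_moves(
  rows=[
    {"travel":[-0.0005,-0.035,0],"turn":0},
    {"travel":[-0.001,-0.07,0],"turn":0},
    {"travel":[-0.0015,-0.105,0],"turn":0},
    {"travel":[-0.0019,-0.135,0],"turn":0},
    {"travel":[-0.0019,-0.1521,0],"turn":0},
    {"travel":[-0.0019,-0.1521,0],"turn":0},
    {"travel":[-0.0019,-0.1521,0],"turn":0},
  ],
)

```text
time: 37.25
ee_pos: [0.4449, -0.3914, 0.4101]
tcp_rot: [-0.0, -0.645, 0.764, 0.001]
wrist_force: [0.2, 0.3, -1.7]
opening: 0.0233
finger_force: 78.2
```

```bash
python3 - <<'E'
from h import *
st(); b=cv2.cvtColor(snap("wrist","w19.png")[1],cv2.COLOR_RGB2GRAY); a=cv2.imread("pics/w12.png",0)
for n,i in (("w12",a),("now",b)): print(n,[int(i[r,285]) for r in range(186,214)],"hole row cols",[int(i[r,280]) for r in range(166,192,2)])
E
```

```text
t 37.25 [ 0.4449 -0.3914  0.4101] head -99.69 F [ 0.2  0.3 -1.7] open 0.0233
w12 [112, 94, 94, 93, 96, 93, 93, 95, 95, 122, 141, 149, 152, 151, 153, 151, 153, 152, 152, 146, 119, 73, 72, 72, 74, 76, 74, 74] hole row cols [181, 182, 181, 179, 139, 139, 141, 140, 141, 138, 114, 95, 93]
now [98, 96, 95, 94, 96, 93, 95, 96, 97, 96, 92, 95, 123, 141, 150, 152, 153, 153, 153, 152, 153, 140, 91, 76, 69, 71, 69, 71] hole row cols [181, 180, 180, 173, 140, 141, 139, 141, 141, 140, 96, 95, 92]
```

Emit:
apply_moves(
  rows=[
    {"travel":[0,0,-0.03],"turn":0},
    {"travel":[0,0,-0.05],"turn":0},
    {"travel":[0,0,-0.06],"turn":0},
    {"travel":[0,0,-0.07],"turn":0},
    {"travel":[0,0,-0.08],"turn":0},
    {"travel":[0,0,-0.08],"turn":0},
  ],
)

```text
time: 37.8
ee_pos: [0.4453, -0.3896, 0.3293]
tcp_rot: [-0.0, -0.646, 0.763, 0.001]
wrist_force: [-0.6, 0.9, -1.7]
opening: 0.023
finger_force: 78.3
```

Emit:
apply_moves(
  rows=[
    {"travel":[0,0,-0.008],"turn":0},
    {"travel":[0,0,-0.016],"turn":0},
    {"travel":[0,0,-0.024],"turn":0},
    {"travel":[0,0,-0.03],"turn":0},
    {"travel":[0,0,-0.03],"turn":0},
  ],
)

```text
time: 38.22
ee_pos: [0.4451, -0.3904, 0.2992]
tcp_rot: [-0.0, -0.646, 0.764, 0.001]
wrist_force: [-0.0, -0.7, -2.2]
opening: 0.0228
finger_force: 78.2
```

Emit:
apply_moves(
  rows=[
    {"travel":[0,0,-0.001],"turn":0},
    {"travel":[0,0,-0.002],"turn":0},
    {"travel":[0,0,-0.003],"turn":0},
    {"travel":[0,0,-0.003],"turn":0},
  ],
)

```text
time: 38.55
ee_pos: [0.4455, -0.3905, 0.2979]
tcp_rot: [0.0, -0.646, 0.764, -0.0]
wrist_force: [-0.7, -0.9, -1.8]
opening: 0.0231
finger_force: 78.3
```

Emit:
apply_moves(
  rows=[
    {"travel":[0,0,-0.001],"turn":0},
    {"travel":[0,0,-0.0015],"turn":0},
    {"travel":[0,0,-0.0015],"turn":0},
  ],
)

```text
time: 38.8
ee_pos: [0.4455, -0.3904, 0.2977]
tcp_rot: [-0.0, -0.646, 0.764, -0.001]
wrist_force: [-1.4, 1.0, 5.9]
opening: 0.0232
finger_force: 79.4
```

Emit:
apply_moves(
  rows=[
    {"travel":[0,0,-0.0005],"turn":0},
    {"travel":[0,0,-0.001],"turn":0},
    {"travel":[0,0,-0.001],"turn":0},
  ],
)

```text
time: 39.05
ee_pos: [0.4455, -0.3903, 0.2976]
tcp_rot: [-0.0, -0.646, 0.764, -0.001]
wrist_force: [-3.2, 2.9, 10.7]
opening: 0.0231
finger_force: 80.1
```

Emit:
apply_moves(
  rows=[
    {"travel":[0,0,0],"turn":0},
    {"travel":[0,0,0],"turn":0},
    {"travel":[0,0,0],"turn":0},
    {"travel":[0,0,0],"turn":0},
    {"travel":[0,0,0],"turn":0},
  ],
  jaw=1,
)

```text
time: 39.47
ee_pos: [0.4454, -0.3904, 0.2949]
tcp_rot: [-0.0, -0.646, 0.764, 0.0]
wrist_force: [0.6, 0.7, -0.2]
opening: 0.082
finger_force: 0.0
```

Emit:
apply_moves(
  rows=[
    {"travel":[0,0,0.02],"turn":0},
    {"travel":[0,0,0.05],"turn":0},
    {"travel":[0,0,0.09],"turn":0},
    {"travel":[0,0,0.11],"turn":0},
    {"travel":[0,0.035,0.11],"turn":0},
    {"travel":[0,0.07,0.11],"turn":0},
    {"travel":[0,0.08,0.11],"turn":0},
    {"travel":[0,0.08,0.11],"turn":0},
  ],
)

```text
time: 40.13
ee_pos: [0.4453, -0.3079, 0.4055]
tcp_rot: [0.0, -0.647, 0.763, 0.0]
wrist_force: [0.3, 0.5, -0.4]
opening: 0.085
finger_force: 0.0
```

```bash
python3 - <<'E'
from h import *
st(); c,im=snap("wrist","w20.png"); im2=cv2.imread("pics/w20.png")
for q,z in (("tool_grip",.14),("tool",.01),("stand",0)):
    for d in eyes.tip_of(q,"wrist"): print(q,np.round(d["pixel"]),round(d["score"],2),at_z(c,d["pixel"],z).round(4))
for d in eyes.cut_out("tool","wrist")[:1]:
    M=d["mask"].astype(np.uint8); cn,_=cv2.findContours(M,0,2); k=max(cn,key=cv2.contourArea); print("mask rect",d["rect"],cv2.minAreaRect(k))
P=lambda z,h,a0:[proj(c,[.446+h*np.cos(np.radians(a)),-.3925+h*np.sin(np.radians(a)),z]).round(1).tolist() for a in (a0+45,a0+135,a0+225,a0+315)]
print("flange corners exp",P(.066,.0269,-7)); print("handle top exp",P(.17,.017,-7))
E
```

```text
t 40.13 [ 0.4453 -0.3079  0.4055] head -99.41 F [ 0.3  0.5 -0.4] open 0.085
tool_grip [264. 111.] 0.88 [ 0.4449 -0.3929  0.14  ]
tool_grip [324. 275.] 0.72 [ 0.4161 -0.2437  0.14  ]
tool [272. 111.] 0.98 [ 0.4427 -0.3964  0.01  ]
mask rect [243.2, 83.8, 290.5, 132.4] ((265.1247863769531, 108.50518798828125), (42.92109298706055, 41.96358871459961), 2.38594388961792)
flange corners exp [[250.1, 133.5], [286.8, 131.9], [285.4, 92.9], [247.4, 94.6]]
handle top exp [[243.7, 129.5], [278.8, 127.9], [277.2, 90.5], [240.9, 92.3]]
```

```bash
python3 - <<'E'
from h import *
cs,sc=snap("scene","s20.png"); a=cv2.imread("pics/s11.png",0).astype(int); b=cv2.imread("pics/s20.png",0).astype(int)
u,v=proj(cs,[.486,-.13,.06]).astype(int); d=np.abs(a-b)[v-50:v+45,u-40:u+40]; print("posts changed px",(d>40).sum(),"of",d.size)
g=cv2.imread("pics/s20.png")
for p in ((.4755,-.047),(.4865,-.1275),(.497,-.207)):
    q=np.array(p)+.018*np.array([-.9914,-.1305]); print([int(cv2.getRectSubPix(g,(1,1),tuple(map(float,proj(cs,[q[0]-.1305*dy,q[1]+.9914*dy,.034])))).mean()) for dy in np.arange(-.012,.013,.003)])
ct,_=snap("top")
for n in ("tape","tin","jar"): print(n,[at_z(ct,d["pixel"],0).round(3).tolist() for d in eyes.tip_of(n,"top")[:1]])
print(workorder.finish_job())
E
```

```text
posts changed px 8 of 7600
[140, 144, 168, 174, 168, 162, 161, 158, 140]
[145, 147, 171, 175, 166, 159, 158, 161, 148]
[139, 150, 168, 173, 166, 155, 157, 149, 139]
tape [[0.6, 0.191, 0.0]]
tin [[0.602, -0.143, 0.0]]
jar [[0.419, -0.031, 0.0]]
the job is handed in; nothing more can be done
None
```

I handed in the job at about 40 s. All three posts look fully home with their buttons out in the camera images, the seam was run from the dot to the far end in steady contact, and the tool is back in its stand. Tape and tin read within about 1 cm of before. The final jar reading was a false detection, so the jar's position wasn't rechecked, though the arm never went near it.

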